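Stir the small beads through the sizing sieve

ROBOT

A 6-joint arm with a two-finger parallel gripper is mounted at the origin on the work surface. World frame = base frame: x ahead of the robot, y to its left, z up, the work surface at z = 0. Lengths are in m, angles in rad, forces in N, time in s.
With the tool pointing down it reaches from about 0.375 to 0.75 m from the base axis. Payload 9 kg.
Tool frame: the origin (TCP) lies midway between the tips of the shut fingers; the grasp point (between the pads) lies pinch_z behind it (pinch_z is the distance from the TCP to the grasp point, in m); z points along the fingers, x is the direction in which the jaws open and shut, and the axes are right-handed (so a half turn about z gives the same grasp; the last joint's range is limited). The gripper opens to 85 mm and grips with 20 to 120 N. Pads are 22 mm wide; open, the fingers measure 114 mm over their backs; the gripper's body (76 mm by 85 mm) begins 54 mm behind the grasp point. The pads swing forward as they close: fully open they stand 13 mm farther back than shut.
Start: joints at [-1.325, 0.104, 0.097, 1.564, 0, 1.353], TCP at [0.268, -0.537, 0.231] pointing down, gripper open.
Joint ranges: [-2.99, 2.99], [-0.84, 1.86], [-1.1, 1.16], [-1.84, 2.11], [-1.51, 1.56], [-3.14, 3.14]. Speed limits (rad/s): [2.22, 2.22, 2.57, 3.14, 3.14, 3.14].

INTERFACE

Orientations are given as a unit quaternion [x, y, z, w].
In Python, from station import * gives the robot as it stands.
- The arm moves only by the tool apply_moves, never from a script. Its argument "series" is a list of rows, each a list of 3 entries, a list of its own where there are three numbers: the closure, from -1 (fully open) to 1 (shut), so that 0 is half open, then the shift along the tool's x, y, z each as a share of 2.5 cm, from -1 to 1, then the turn about the tool's z as a share of 0.15 rad, from -1 to 1. In form: [[jaw, [dx, dy, dz], spin], ...]. A call has 1 to 10 rows; each row shifts and turns the commanded pose from where the row before left it, along the tool's axes as they then stand; what a row does not reach is not made up. A row lasts 1/10 s, in which the tool goes at most 50 mm and 8.59 degrees, less where a joint would pass 70% of its speed; a pose out of reach is approached as far as the arm can. A call with a number of a shift or a turn outside -1 to 1 is refused whole. A call with a gripper value outside its range is refused whole. The fingers move at their own pace and stop on an object; "grip_force" is the grip in N (left out, the last holds). Time passes only in rows, so rows that do not move let the fingers close. It gives the time, the measured TCP pose, the force and the opening at its end, in the units of the state.
- get_state(): the state, without advancing time (a new reading comes with each control period).
- grab_frame(name): name is "scene" or "top"; returns the picture (384x512x3 uint8, blue, green, red); there is no depth.
- calibration(name): a dict with "fx", "fy", "cx", "cy" (pixels), "k1" (the pictures are not rectified: a ray, as slopes to the right and down, at radius r is drawn at 1 + k1 r^2 times it, then the intrinsics apply), "camera_from_world" (4x4, takes a point from world to camera coordinates). Camera axes: x right, y down, z forward; pixel columns grow to the right and rows downward; lengths in m; the calibration is good to about 2 mm. A picture is of the moment at which its call begins. calibration takes no time and is no camera call.
- close_job(): hands the job in, once; it reports no verdict.
Trained networks look in the newest picture that a camera, given by its name, has taken for a name from the list of things; names that differ only in an ending like _2 or _b are one class to them, and where a whole thing is asked for, a point or a joint stands for the part that bears it (a point fixed in the world has none). Each returns a list of dicts, best first, with "confidence" (0 to 1); they miss things now and then, are a little off and sometimes report something else, mostly with a low value. They report only what shows in the picture. A call takes as long as a camera call.
- search_frame(label, camera): "at" ([x, y, z] in m, in world coordinates, good to about 4 mm: the middle of the surface that is visible of it).
- mark_of(label, camera): "at" ([x, y, z] in m, in world coordinates, good to about 4 mm: a listed point, or the origin of a listed thing).
The state is a dict: "clock": time; "joint_pos": joint angles; "joint_vel": joint speeds; "joint_torque": joint torques, N m; "tool_pos": TCP position; "orientation": TCP orientation; "ft_force": force on the tool from outside, world axes, zero at the start; "wrist_torque": the same for the moment, N m; "finger_gap": finger opening in m.
Only numpy, scipy, OpenCV 4.12 (cv2) and the standard library are available. Lean on these libraries where they do the work, as an engineer would, in place of code of your own. Each camera call takes 0.05 s, during which the arm holds its last target.

TASK

Take the wooden stirring stick from its rest and stir the beads in the sorting sieve with it until all five small orange beads have dropped through the plate into the clear pan below and only the three big blue ones are left on top. Touch the beads and the sieve with the stick alone, and go gently: do not bear down hard on the plate, shove the sieve about or spill a bead. Then lay the stick back on its rest as it was, and leave everything else on the table undisturbed.

Things in the scene. Friction and masses are not known exactly. Their poses are not given: they have to be found in the camera images.
- stick: Light wooden stirring stick, 190 mm long, about 60 g, lying level on its rest, axis 35 mm above the table. Origin on the axis, mid-handle; x runs to the working tip, y level. Square handle 14 x 14 mm from x = -55 to 55 mm, then a round rod, soon 9 mm thick, to the tip at 135 mm. Below the axis, between the saddles, 29 mm of air. No pose while held; pushed hard, it can turn a little in the grip.
- stick_tip (a point): The outermost point of the stick's rounded tip (tip radius 4.5 mm), at x = 135 mm of the stick.
- rest: Dark wooden tool rest, fixed: base board 160 x 50 mm, 6 mm thick, and two saddles 10 mm thick at x = -45 (handle, seat 28 mm above table) and 80 mm (rod, seat 30.5 mm), each with a cheek on either side, 28 mm apart, 11 mm above the seat. Origin on the table below the origin of the stick when that lies as it was (start: within 6 mm along x, 3 mm across); x points where the stick's tip points.
- rest_tip_end (a point): Point on the rest above which the stick's tip lies when the stick is back as it was: x = 135 mm of the rest, 35 mm above the table.
- sieve: Teal bead sieve, white plate, on a clear catch pan, one piece: 143 mm across (rim 148), 91 mm high, 0.9 kg, loose on the table, slides at some 5 N. Origin: centre of underside. Plate 5 mm thick, its top 52 mm up; wall 39 mm above it, inside radius 67.5 mm. 12 square openings 20 x 20 mm, sides along x and y, centred at (+-17, +-17), (+-51, +-17), (+-17, +-51) mm; the rest solid, webs 14 mm wide.
- sieve_plate (a point): Centre of the top surface of the sieve plate (on a solid web).
- small1: One of five small orange drum beads, 16 mm across and 8 mm high, 10 g; it passes an opening of the plate. Origin at its centre, z along its axis; it starts flat on the solid part of the plate.
- small2: One of five small orange drum beads, 16 mm across and 8 mm high, 10 g; it passes an opening of the plate. Origin at its centre, z along its axis; it starts flat on the solid part of the plate.
- small3: One of five small orange drum beads, 16 mm across and 8 mm high, 10 g; it passes an opening of the plate. Origin at its centre, z along its axis; it starts flat on the solid part of the plate.
- small4: One of five small orange drum beads, 16 mm across and 8 mm high, 10 g; it passes an opening of the plate. Origin at its centre, z along its axis; it starts flat on the solid part of the plate.
- small5: One of five small orange drum beads, 16 mm across and 8 mm high, 10 g; it passes an opening of the plate. Origin at its centre, z along its axis; it starts flat on the solid part of the plate.
- big1: One of three big blue drum beads, 28 mm across and 14 mm high, 20 g; too big for the openings. Origin at its centre, z along its axis; it starts flat on the plate.
- big2: One of three big blue drum beads, 28 mm across and 14 mm high, 20 g; too big for the openings. Origin at its centre, z along its axis; it starts flat on the plate.
- big3: One of three big blue drum beads, 28 mm across and 14 mm high, 20 g; too big for the openings. Origin at its centre, z along its axis; it starts flat on the plate.
- jar: Bystander: closed amber jar, 52 mm across and 58 mm high. Origin at the centre of its underside.
- pen: Bystander: blue pen, 145 mm long, 8 mm thick, lying on the table. Origin under its middle.
- tweezers: Bystander: steel tweezers, 120 mm long, 10 mm high, lying on the table. Origin under the middle.
- pliers: Bystander: pliers with red grips, 145 mm long, 13 mm high, lying on the table. Origin under the pivot.

How it is judged:
On the way, in this order (a step that is already met when the one before it is completed fails the run):
1. the stick's tip is down among the beads in the sieve, within 8 mm of the plate (horizontal distance between stick_tip and sieve_plate below 0.0675 m and z of stick_tip in the frame of sieve below 0.06 m), for 0.2 s.
2. all five small beads have dropped through the plate into the pan (z of each of small1, small2, small3, small4, small5 in the frame of sieve below 0.04 m and horizontal distance between each of small1, small2, small3, small4, small5 and sieve_plate below 0.0675 m), for 0.2 s.
At the end, for the whole second after the job is handed in: All five small beads lie in the pan, the three big ones on the plate; the sieve stands flat within 30 mm of its start; the stick lies on both saddles of its rest, within 18 mm lengthwise, 12 mm sideways and 0.15 rad, its tip at the same end as before; all at rest (all of step 2 and z of big1 in the frame of sieve between 0.05 and 0.09 m and horizontal distance between each of big1, big2, big3 and sieve_plate below 0.0675 m and z of big2 in the frame of sieve between 0.05 and 0.09 m and z of big3 in the frame of sieve between 0.05 and 0.09 m and x of stick in the frame of rest between -0.018 and 0.018 m and y of stick in the frame of rest between -0.012 and 0.012 m and z of stick in the frame of rest between 0.03 and 0.04 m and angle between the x axis of stick and the x axis of rest, either way round below 0.15 rad and horizontal distance between stick_tip and rest_tip_end below 0.05 m and linear speed of each of stick, sieve, small1, small2, small3, small4, small5, big1, big2, big3 below 0.02 m/s and distance of sieve from where it was at the start of the episode below 0.03 m and angle between sieve's own z axis and vertical below 0.05 rad); the robot touches nothing.
It fails at once if the sieve is pushed more than 30 mm or tipped more than 0.15 rad (distance of sieve from where it was at the start of the episode above 0.03 m or angle between sieve's own z axis and vertical above 0.15 rad).
It fails at once if the stick presses on the sieve with more than 25 N (contact force between stick and sieve above 25 N).
It fails at once if the gripper or arm touches a bead or the sieve (more than 1 N) (contact force between any of the fingers, the arm and sieve above 1 N or contact force between any of the fingers, the arm and small1 above 1 N or contact force between any of the fingers, the arm and small2 above 1 N or contact force between any of the fingers, the arm and small3 above 1 N or contact force between any of the fingers, the arm and small4 above 1 N or contact force between any of the fingers, the arm and small5 above 1 N or contact force between any of the fingers, the arm and big1 above 1 N or contact force between any of the fingers, the arm and big2 above 1 N or contact force between any of the fingers, the arm and big3 above 1 N).
It fails at once if a bead leaves the sieve (horizontal distance between any of small1, small2, small3, small4, small5, big1, big2, big3 and sieve_plate above 0.085 m).
It fails at once if the jar, pen, pliers or tweezers are moved by more than 15 mm (distance of any of jar, pen, pliers, tweezers from where it was at the start of the episode above 0.015 m).
It also fails if it takes over 72 s, if anything falls off the work surface, if the arm or the gripper's body presses on something with over 40 N, if the wrist force passes 120 N, or if a joint passes its speed limit or range.

## Working session

There is one attempt and no reset: what is moved stays moved. The work goes in short steps, Python scripts to look and compute and a tool call to move; the robot and the scene stay as the last step left them, time stands still between calls to the robot, and variables do not carry over. Pictures are saved under pics/ and viewed, and the job is handed in when it is done.

Besides the shell and the picture viewer there is one more tool, called after "Emit:" as name(argument=value, ...), one argument or row to a line, values as JSON. apply_moves: Moves the arm, as the interface text tells. Its arguments: {"type":"object","properties":{"series":{"type":"array","items":{"type":"array"}},"grip_force":{"type":"number"}},"required":["series"]}

```bash
mkdir -p pics; ls; python3 - <<'E'
from station import *
import cv2
s=get_state();print(s)
for c in("scene","top"):
    cv2.imwrite(f"pics/{c}0.png",grab_frame(c)); print(c,calibration(c))
E
```

```text
pics
{'clock': 0.0, 'joint_pos': array([-1.32469662e+00,  1.04644308e-01,  9.64399152e-02,  1.56389914e+00,
       -7.26136209e-07,  1.35311090e+00]), 'joint_vel': array([-2.59543198e-05, -6.26365646e-04, -5.34845644e-04,  5.18495459e-04,
        1.04980928e-03,  2.51853872e-03]), 'joint_torque': array([ 1.47280451e-03, -5.56933665e+01,  5.03646719e+01,  1.72975467e-02,
       -1.49481871e-04, -6.83615681e-06]), 'tool_pos': array([ 0.2683332 , -0.53627331,  0.23053837]), 'orientation': array([ 8.50686775e-01, -5.25672506e-01, -4.68938031e-04, -4.55292963e-04]), 'ft_force': array([ 0.35380998, -0.08633887,  0.42837125]), 'wrist_torque': array([0.00755383, 0.01760628, 0.03017518]), 'finger_gap': 0.08570016675899846}
scene {'fx': 409.26915895164643, 'fy': 409.26915895164643, 'cx': 258.0031645786753, 'cy': 187.420847854414, 'k1': -0.08019379487182568, 'camera_from_world': array([[ 0.05483542,  0.99848796,  0.00385516, -0.0505038 ],
       [ 0.84055356, -0.04407723, -0.53993233, -0.43969475],
       [-0.53894601,  0.03284789, -0.8416996 ,  1.64251852],
       [ 0.        ,  0.        ,  0.        ,  1.        ]])}
top {'fx': 458.96477337919276, 'fy': 458.96477337919276, 'cx': 250.80134709837145, 'cy': 186.52588604990933, 'k1': 0.0576187117116637, 'camera_from_world': array([[ 0.00722186, -0.99992315,  0.01007645,  0.00819905],
       [-0.99114493, -0.00849381, -0.13251255,  0.56154769],
       [ 0.13258795, -0.00903023, -0.99113011,  1.41601579],
       [ 0.        ,  0.        ,  0.        ,  1.        ]])}
```

View pics/scene0.png

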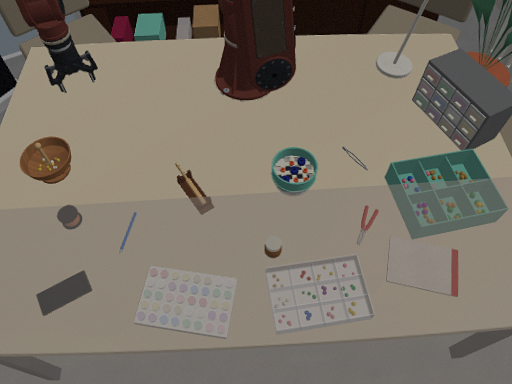

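View pics/top0.png

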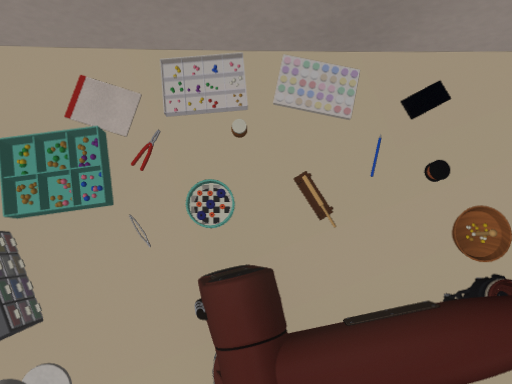

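The scene picture shows the sieve at about (294,171) and the stick on its rest near (193,187). In the top picture, the sieve is at about (211,204) and the stick runs from (305,177) to its tip at (335,226), pointing toward the robot. I'll zoom in and query the networks.

```bash
cat > h.py <<'E'
from station import *
import numpy as np, cv2
def proj(c,P):
    k=calibration(c);P=np.atleast_2d(P);T=k["camera_from_world"]
    q=P@T[:3,:3].T+T[:3,3];s=q[:,:2]/q[:,2:];r2=(s**2).sum(1,keepdims=True)
    s=s*(1+k["k1"]*r2);return s*[k["fx"],k["fy"]]+[k["cx"],k["cy"]]
def unproj(c,uv,z):
    k=calibration(c);uv=np.atleast_2d(uv).astype(float);T=k["camera_from_world"]
    d=(uv-[k["cx"],k["cy"]])/[k["fx"],k["fy"]];s=d.copy()
    for _ in range(20): s=d/(1+k["k1"]*(s**2).sum(1,keepdims=True))
    R=T[:3,:3];o=-R.T@T[:3,3];D=np.c_[s,np.ones(len(s))]@R
    return o+D*((z-o[2])/D[:,2])[:,None]
def crop(img,x0,y0,w,h,f,name):
    cv2.imwrite(name,cv2.resize(img[y0:y0+h,x0:x0+w],None,fx=f,fy=f,interpolation=cv2.INTER_CUBIC))
E
python3 - <<'E'
from h import *
t=cv2.imread("pics/top0.png");s=cv2.imread("pics/scene0.png")
crop(t,180,175,62,58,10,"pics/t1.png");crop(t,285,160,65,75,8,"pics/t2.png")
crop(s,264,142,62,55,10,"pics/s1.png")
for l in "sieve sieve_plate stick stick_tip rest rest_tip_end big1 small1".split():
  for c in("top","scene"):
    print(l,c,[(np.round(d["at"],4).tolist(),round(d["confidence"],2)) for d in mark_of(l,c)])
print(get_state()["clock"])
E
```

```text
sieve top [([0.5035, 0.1422, -0.002], 0.82)]
sieve scene [([0.5015, 0.1412, -0.001], 0.8)]
sieve_plate top [([0.4989, 0.1365, 0.0564], 0.73), ([0.538, 0.1085, 0.0597], 0.29)]
sieve_plate scene [([0.5002, 0.1348, 0.0537], 0.72)]
stick top [([0.551, -0.1798, 0.0344], 0.8)]
stick scene [([0.5532, -0.184, 0.0376], 0.52)]
stick_tip top [([0.4361, -0.2505, 0.0357], 0.64), ([0.4355, -0.2484, 0.036], 0.54)]
stick_tip scene [([0.4982, 0.1036, 0.0552], 0.6), ([0.4359, -0.2534, 0.0337], 0.42)]
rest top [([0.5543, -0.1736, -0.0013], 0.62)]
rest scene [([0.5563, -0.1808, 0.0011], 0.59), ([0.4381, -0.2466, 0.0327], 0.43)]
rest_tip_end top [([0.5005, 0.139, 0.0562], 0.67), ([0.4375, -0.2524, 0.0345], 0.62)]
rest_tip_end scene [([0.4355, -0.2505, 0.0354], 0.61), ([0.5567, -0.1776, 0.0011], 0.28)]
big1 top [([0.4995, 0.1407, 0.0551], 0.59), ([0.5386, 0.1101, 0.0585], 0.55), ([0.4701, 0.163, 0.0598], 0.38), ([0.4946, 0.1028, 0.0548], 0.22)]
big1 scene [([0.5012, 0.1405, 0.0635], 0.51), ([0.5509, -0.1837, 0.0385], 0.49), ([0.5382, 0.1032, 0.0601], 0.47), ([0.4651, 0.1668, 0.0631], 0.4)]
small1 top [([0.4935, 0.1016, 0.0562], 0.57), ([0.469, 0.1335, 0.0587], 0.56), ([0.5026, 0.1781, 0.0526], 0.56), ([0.5338, 0.1389, 0.0574], 0.53), ([0.44, -0.2505, 0.0373], 0.48), ([0.5406, 0.1722, 0.0555], 0.37)]
small1 scene [([0.4727, 0.132, 0.0529], 0.53), ([0.5, 0.1738, 0.0553], 0.52), ([0.5361, 0.1428, 0.0578], 0.48), ([0.4957, 0.1024, 0.0541], 0.46), ([0.4996, 0.1373, 0.0529], 0.27)]
0.9
```

View pics/t1.png

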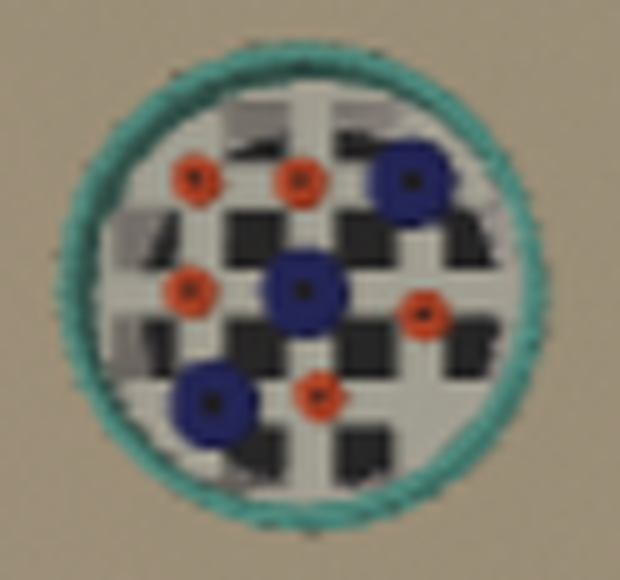

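View pics/s1.png

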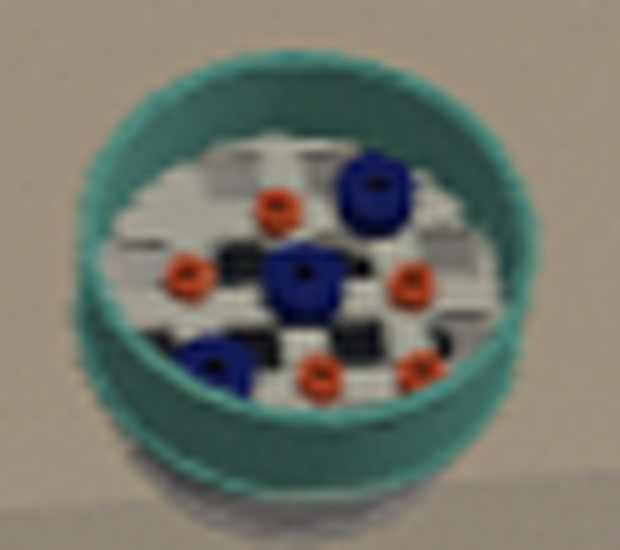

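View pics/t2.png

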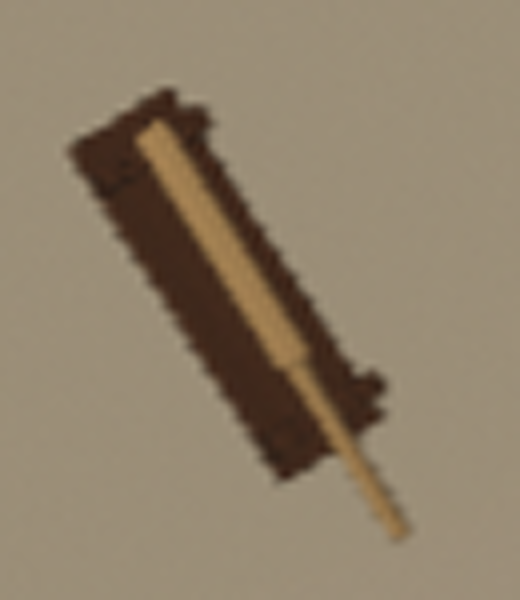

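The stick lies level, and the rows only allow translation and spin about tool z, so I need a way to tilt it. First I'll check what the arm does to its orientation when it is sent past its reach. This happens in free air, well above everything.

Emit:
apply_moves(
  series=[
    [-1, [1, 0, 0], 0],
    [-1, [1, 0, 0], 0],
    [-1, [1, 0, 0], 0],
    [-1, [1, 0, 0], 0],
    [-1, [1, 0, 0], 0],
    [-1, [1, 0, 0], 0],
    [-1, [1, 0, 0], 0],
    [-1, [1, 0, 0], 0],
    [-1, [1, 0, 0], 0],
    [-1, [1, 0, 0], 0],
  ],
)

```text
clock: 1.9
tool_pos: [0.3667, -0.7328, 0.2126]
orientation: [0.851, -0.526, 0.008, 0.005]
ft_force: [-0.4, -1.1, -1.6]
finger_gap: 0.0852
```

Emit:
apply_moves(
  series=[
    [-1, [1, 0, 0], 0],
    [-1, [1, 0, 0], 0],
    [-1, [1, 0, 0], 0],
    [-1, [1, 0, 0], 0],
  ],
)

```text
clock: 2.3
tool_pos: [0.3862, -0.7728, 0.2025]
orientation: [0.85, -0.525, 0.044, 0.03]
ft_force: [-0.5, 0.5, -0.2]
finger_gap: 0.0853
```

```bash
python3 - <<'E'
from h import *
s=get_state();print({k:np.round(v,3) for k,v in s.items()})
E
```

```text
{'clock': np.float64(2.3), 'joint_pos': array([-1.262,  0.959,  1.156,  1.662,  0.01 ,  1.417]), 'joint_vel': array([ 0.013,  0.068,  0.001, -0.243,  0.018,  0.014]), 'joint_torque': array([-8.1000e-02, -9.1805e+01,  5.0328e+01, -5.5100e-01,  1.1000e-02,
       -2.3000e-02]), 'tool_pos': array([ 0.386, -0.773,  0.203]), 'orientation': array([ 0.85 , -0.525,  0.044,  0.03 ]), 'ft_force': array([-0.487,  0.452, -0.201]), 'wrist_torque': array([ 0.059,  0.046, -0.006]), 'finger_gap': np.float64(0.085)}
```

The tool is leaning (0.1 rad) as joint 3 sits at its limit. I'll push further, then come back and see whether the lean persists.

Emit:
apply_moves(
  series=[
    [-1, [1, 0, 0], 0],
    [-1, [1, 0, 0], 0],
    [-1, [1, 0, 0], 0],
    [-1, [1, 0, 0], 0],
  ],
)

```text
clock: 2.7
tool_pos: [0.4036, -0.8074, 0.1887]
orientation: [0.847, -0.524, 0.073, 0.051]
ft_force: [-1.2, -0.1, -0.4]
finger_gap: 0.0858
```

Emit:
apply_moves(
  series=[
    [-1, [-1, 0, 0], 0],
    [-1, [-1, 0, 0], 0],
    [-1, [-1, 0, 0], 0],
  ],
)

```text
clock: 3.0
tool_pos: [0.3746, -0.7504, 0.1776]
orientation: [0.847, -0.524, 0.073, 0.05]
ft_force: [0.9, -0.8, 1.1]
finger_gap: 0.0856
```

```bash
python3 - <<'E'
from h import *
s=get_state();print({k:np.round(v,3) for k,v in s.items()})
E
```

```text
{'clock': np.float64(3.0), 'joint_pos': array([-1.27 ,  0.633,  0.632,  1.393,  0.02 ,  1.409]), 'joint_vel': array([-0.051, -1.093, -1.57 , -0.492,  0.007, -0.049]), 'joint_torque': array([ 1.2680e+00, -7.0578e+01,  5.7894e+01, -3.9500e-01,  6.5000e-02,
        9.2000e-02]), 'tool_pos': array([ 0.375, -0.75 ,  0.178]), 'orientation': array([ 0.847, -0.524,  0.073,  0.05 ]), 'ft_force': array([ 0.897, -0.799,  1.148]), 'wrist_torque': array([ 0.079,  0.033, -0.008]), 'finger_gap': np.float64(0.086)}
```

The lean persists, so overshooting the outer limit tilts the tool outward and the inner limit should tilt it back. That gives me a pitch control. The tilt equals π/2 − (j2 − j3 + j4). Next I'll go inward to level the tool again, and log states along the way to fit the kinematics.

Emit:
apply_moves(
  series=[
    [-1, [-1, 0, -0.4], 0],
    [-1, [-1, 0, -0.4], 0],
    [-1, [-1, 0, -0.4], 0],
    [-1, [-1, 0, -0.4], 0],
    [-1, [-1, 0, -0.4], 0],
    [-1, [-1, 0, -0.4], 0],
    [-1, [-1, 0, -0.4], 0],
    [-1, [-1, 0, -0.4], 0],
    [-1, [-1, 0, -0.4], 0],
    [-1, [-1, 0, -0.4], 0],
  ],
)

```text
clock: 4.0
tool_pos: [0.2572, -0.5139, 0.2334]
orientation: [0.847, -0.524, 0.073, 0.051]
ft_force: [-1.1, -0.8, 0.9]
finger_gap: 0.0853
```

```bash
cat > st.py <<'E'
from h import *
from scipy.spatial.transform import Rotation as R
import json
s=get_state();j=s["joint_pos"];M=R.from_quat(s["orientation"]).as_matrix();p=s["tool_pos"]
print(round(float(s["clock"]),2),"j",np.round(j,3),"p",np.round(p,4),"r",round(float(np.hypot(*p[:2])),4),"az",round(float(np.arctan2(p[1],p[0])),3))
print("x",np.round(M[:,0],3),"y",np.round(M[:,1],3),"z",np.round(M[:,2],3),"tilt",round(float(np.arccos(-M[2,2])),3),"F",np.round(s["ft_force"],1),"gap",round(float(s["finger_gap"]),4))
open("log.txt","a").write(json.dumps([j.tolist(),p.tolist(),s["orientation"].tolist()])+"\n")
E
python3 st.py
```

```text
4.0 j [-1.353 -0.21  -0.215  1.39   0.034  1.328] p [ 0.2572 -0.5139  0.2334] r 0.5747 az -1.107
x [ 0.441 -0.88   0.177] y [-0.895 -0.447  0.009] z [ 0.071 -0.162 -0.984] tilt 0.178 F [-1.1 -0.8  0.9] gap 0.0853
```

Emit:
apply_moves(
  series=[
    [-1, [-1, 0, -0.2], 0],
    [-1, [-1, 0, -0.2], 0],
    [-1, [-1, 0, -0.2], 0],
    [-1, [-1, 0, -0.2], 0],
    [-1, [-1, 0, -0.2], 0],
    [-1, [-1, 0, -0.2], 0],
    [-1, [-1, 0, -0.2], 0],
  ],
)

```text
clock: 4.7
tool_pos: [0.1776, -0.3543, 0.2369]
orientation: [0.847, -0.523, 0.073, 0.051]
ft_force: [-0.1, -0.1, 1.7]
finger_gap: 0.0851
```

```bash
python3 st.py
```

```text
4.7 j [-1.485 -0.794 -0.621  1.575  0.056  1.197] p [ 0.1776 -0.3543  0.2369] r 0.3963 az -1.106
x [ 0.441 -0.88   0.177] y [-0.895 -0.447  0.01 ] z [ 0.071 -0.163 -0.984] tilt 0.178 F [-0.1 -0.1  1.7] gap 0.0851
```

Emit:
apply_moves(
  series=[
    [-1, [-1, 0, -0.1], 0],
    [-1, [-1, 0, -0.1], 0],
    [-1, [-1, 0, -0.1], 0],
  ],
)

```text
clock: 5.0
tool_pos: [0.161, -0.323, 0.2433]
orientation: [0.849, -0.525, 0.055, 0.036]
ft_force: [0.3, -0.5, 1.0]
finger_gap: 0.0853
```

```bash
python3 st.py
```

```text
5.0 j [-1.52  -0.841 -0.629  1.662  0.049  1.16 ] p [ 0.161  -0.323   0.2433] r 0.3609 az -1.108
x [ 0.444 -0.887  0.13 ] y [-0.894 -0.447  0.003] z [ 0.055 -0.118 -0.991] tilt 0.131 F [ 0.3 -0.5  1. ] gap 0.0853
```

Emit:
apply_moves(
  series=[
    [-1, [-1, 0, 0], 0],
    [-1, [-1, 0, 0], 0],
    [-1, [-1, 0, 0], 0],
  ],
)

```text
clock: 5.3
tool_pos: [0.1484, -0.2995, 0.249]
orientation: [0.85, -0.525, 0.033, 0.017]
ft_force: [0.2, 0.0, -0.1]
finger_gap: 0.0857
```

```bash
python3 st.py
```

```text
5.3 j [-1.545 -0.841 -0.613  1.734  0.036  1.133] p [ 0.1484 -0.2995  0.249 ] r 0.3342 az -1.111
x [ 0.447 -0.892  0.074] y [-0.894 -0.448 -0.005] z [ 0.038 -0.064 -0.997] tilt 0.074 F [ 0.2  0.  -0.1] gap 0.0857
```

Emit:
apply_moves(
  series=[
    [-1, [-1, 0, 0], 0],
    [-1, [-1, 0, 0], 0],
    [-1, [-1, 0, 0], 0],
    [-1, [-1, 0, 0], 0],
  ],
)

```text
clock: 5.7
tool_pos: [0.1305, -0.2678, 0.2641]
orientation: [0.851, -0.525, 0.005, -0.007]
ft_force: [-0.6, 0.0, 0.4]
finger_gap: 0.0855
```

```bash
python3 st.py
python3 - <<'E'
# fit kinematics
import json,numpy as np
from scipy.spatial.transform import Rotation as R
from scipy.optimize import least_squares
D=[json.loads(l) for l in open('log.txt')]
D.append([[-1.32469662,.104644308,.0964399152,1.56389914,-7e-7,1.35311090],[.2683332,-.53627331,.23053837],[.850686775,-.525672506,-4.68938e-4,-4.5529e-4]])
D.append([[-1.262,.959,1.156,1.662,.01,1.417],[.386,-.773,.2025],[.85,-.525,.044,.03]])
D.append([[-1.27,.633,.632,1.393,.02,1.409],[.3746,-.7504,.1776],[.847,-.524,.073,.05]])
rot=lambda a,t:R.from_rotvec(np.array(a)*t)
def fk(j,q):
    c,h,L1,L2,e,w,Lt,d=q
    # planar: x out, z up; rotation about +y : z->x (positive = lean outward/down)
    p=np.array([c,0,h]);r=rot([0,0,1],j[0])
    r=r*rot([0,1,0],j[1]); 
    pos=rot([0,0,1],j[0]).apply([c,0,h])+r.apply([0,0,L1])
    r=r*rot([0,1,0],-j[2]); pos=pos+r.apply([L2,d,e])
    r=r*rot([0,1,0],j[3]);pos=pos+r.apply([w,0,0])
    r=r*rot([0,0,1],j[4])
    pos=pos+r.apply([Lt,0,0])
    r=r*rot([1,0,0],j[5])
    return pos,r
def res(q,full=False):
    o=[]
    for j,p,_ in D: o+=list(fk(j,q)[0]-p)
    return np.array(o)
q0=[0,.4,.4,.4,0,0,.25,.13]
f=least_squares(lambda q:np.r_[res(q),1e-4*(q-q0)],q0);print(np.round(f.x,4),np.abs(res(f.x)).max())
for j,p,o in D[:3]:
    M=fk(j,f.x)[1].as_matrix();print(np.round(M.ravel(),2),np.round(R.from_quat(o).as_matrix().ravel(),2))
E
```

```text
5.7 j [-1.585 -0.841 -0.582  1.838  0.015  1.091] p [ 0.1305 -0.2678  0.2641] r 0.2978 az -1.117
x [ 0.449 -0.894  0.   ] y [-0.894 -0.449 -0.017] z [ 0.016  0.008 -1.   ] tilt 0.017 F [-0.6  0.   0.4] gap 0.0855
[-5.000e-04  2.966e-01  3.372e-01  5.510e-01  4.490e-02  1.391e-01
  3.028e-01  1.296e-01] 0.00024329452297042198
[ 0.07  0.44 -0.89 -0.16 -0.88 -0.45 -0.98  0.18  0.01] [ 0.44 -0.89  0.07 -0.88 -0.45 -0.16  0.18  0.01 -0.98]
[ 0.07  0.44 -0.89 -0.16 -0.88 -0.45 -0.98  0.18  0.01] [ 0.44 -0.89  0.07 -0.88 -0.45 -0.16  0.18  0.01 -0.98]
[ 0.06  0.44 -0.89 -0.12 -0.89 -0.45 -0.99  0.13  0.  ] [ 0.44 -0.89  0.06 -0.89 -0.45 -0.12  0.13  0.   -0.99]
```

```bash
cat > kin.py <<'E'
import numpy as np
from scipy.spatial.transform import Rotation as R
from scipy.optimize import least_squares
Q=[-5.000e-04,2.966e-01,3.372e-01,5.510e-01,4.490e-02,1.391e-01,3.028e-01,1.296e-01]
LO=np.array([-2.99,-.84,-1.1,-1.84,-1.51,-3.14]);HI=np.array([2.99,1.86,1.16,2.11,1.56,3.14])
rot=lambda a,t:R.from_rotvec(np.array(a)*t)
def fk(j,q=Q):
    c,h,L1,L2,e,w,Lt,d=q
    r=rot([0,0,1],j[0]);pos=r.apply([c,0,h]);r=r*rot([0,1,0],j[1]);pos=pos+r.apply([0,0,L1])
    r=r*rot([0,1,0],-j[2]);pos=pos+r.apply([L2,d,e]);r=r*rot([0,1,0],j[3]);pos=pos+r.apply([w,0,0])
    r=r*rot([0,0,1],j[4]);pos=pos+r.apply([Lt,0,0]);r=r*rot([1,0,0],j[5])
    M=r.as_matrix();return pos,M[:,[1,2,0]]
def ik(p,M,j0,wr=.3):
    def f(j):
        a,B=fk(j);return np.r_[a-p,wr*R.from_matrix(M.T@B).as_rotvec()]
    s=least_squares(f,np.clip(j0,LO+1e-3,HI-1e-3),bounds=(LO,HI));return s.x,np.abs(s.fun).max()
def toolM(tilt,az,spin):
    """fingers lean toward azimuth az by tilt; stick tip direction = -tool-y?; at spin 0 tool y horizontal comp along az (tip dir = -y => down-inward)"""
    z=np.array([np.sin(tilt)*np.cos(az),np.sin(tilt)*np.sin(az),-np.cos(tilt)])
    out=np.array([np.cos(az),np.sin(az),0.]);y=out-z*(out@z);y/=np.linalg.norm(y);x=np.cross(y,z)
    return np.c_[x,y,z]@R.from_rotvec([0,0,spin]).as_matrix()
E
python3 - <<'E'
import station;print([n for n in dir(station) if n[0]!='_'])
for n in dir(station):
    if 'pinch' in n.lower(): print(n,getattr(station,n))
from kin import *
C=np.array([.501,.139,.0])
for L in(115,135):
 for tilt in(.6,.8,1.0,1.2):
  for az in (-.7,-.3,0.,.27,.6,1.0):
   out=[]
   for sp in(-.6,0,.6):
    for sgn in(1,-1):
     M=toolM(tilt,az,sp)@np.diag([sgn,sgn,1]); tipd=-M[:,1]*sgn
     best=9
     e=0
     for off in((0,0),(.03,.03),(-.03,.03),(.03,-.03),(-.03,-.03)):
      tip=C+[off[0],off[1],.056]
      g=tip-tipd*L/1000; tcp=g+M[:,2]*.015
      js=[ik(tcp,M,[np.arctan2(tcp[1],tcp[0])-.25,-.2,-.3,1.,0,a])[1] for a in(-1,1)]
      e=max(e,min(js))
     out.append(round(e*1000,1))
   print(L,tilt,az,out)
E
```

```text
['Unreachable', 'calibration', 'close_job', 'get_state', 'grab_frame', 'mark_of', 'pinch_z', 'search_frame']
pinch_z 0.0187
115 0.6 -0.7 [np.float64(0.0), np.float64(0.0), np.float64(0.0), np.float64(0.0), np.float64(2.5), np.float64(2.5)]
115 0.6 -0.3 [np.float64(0.0), np.float64(0.0), np.float64(0.0), np.float64(0.0), np.float64(8.5), np.float64(8.5)]
115 0.6 0.0 [np.float64(0.0), np.float64(0.0), np.float64(0.0), np.float64(0.0), np.float64(3.4), np.float64(3.4)]
115 0.6 0.27 [np.float64(0.0), np.float64(0.0), np.float64(0.0), np.float64(0.0), np.float64(0.0), np.float64(0.0)]
115 0.6 0.6 [np.float64(2.4), np.float64(2.4), np.float64(0.0), np.float64(0.0), np.float64(0.0), np.float64(0.0)]
115 0.6 1.0 [np.float64(0.0), np.float64(0.0), np.float64(0.0), np.float64(0.0), np.float64(0.0), np.float64(0.0)]
115 0.8 -0.7 [np.float64(0.0), np.float64(0.0), np.float64(0.0), np.float64(0.0), np.float64(19.8), np.float64(19.8)]
115 0.8 -0.3 [np.float64(0.0), np.float64(0.0), np.float64(13.5), np.float64(13.5), np.float64(40.7), np.float64(40.7)]
115 0.8 0.0 [np.float64(19.5), np.float64(19.
[... 4047 characters left out ...]
 np.float64(0.0), np.float64(16.3), np.float64(16.3), np.float64(52.4), np.float64(52.4)]
135 1.2 -0.3 [np.float64(39.9), np.float64(39.9), np.float64(55.1), np.float64(55.1), np.float64(104.0), np.float64(104.0)]
135 1.2 0.0 [np.float64(81.3), np.float64(81.3), np.float64(71.1), np.float64(71.1), np.float64(110.6), np.float64(110.6)]
135 1.2 0.27 [np.float64(100.9), np.float64(100.9), np.float64(91.0), np.float64(89.2), np.float64(95.2), np.float64(95.1)]
135 1.2 0.6 [np.float64(106.2), np.float64(106.2), np.float64(70.7), np.float64(70.7), np.float64(46.5), np.float64(46.5)]
135 1.2 1.0 [np.float64(29.0), np.float64(29.0), np.float64(5.5), np.float64(5.5), np.float64(0.0), np.float64(0.0)]
```

```bash
python3 - <<'E'
from h import *
f=lambda x,y:(x/8+285-.44,y/8+160-.44)
b=unproj("top",f(152,130),.042)[0];s=unproj("top",f(291,358),.042)[0];t=unproj("top",f(402,537),.037)[0]
print(b,s,t,np.linalg.norm(b-s),np.linalg.norm((t-b)[:2]))
d=(t-b)[:2];d/=np.linalg.norm(d);print("dir",d,"az",np.arctan2(d[1],d[0]),"origin",b[:2]+.055*d,s[:2]-.055*d,t[:2]-.135*d)
m=cv2.imread("pics/scene0.png");crop(m,165,155,60,60,10,"pics/s2.png")
# predicted overlay check in scene
o=b[:2]+.055*d
for x in(-.055,.055,.135): print(x,proj("scene",[*(o+x*d),.035])[0])
g=lambda x,y:(x/10+180-.45,y/10+175-.45)
c=unproj("top",g(311,293),.052)[0];print("plate ctr",c)
for n,p,z in [("s",(195,180),.06),("s",(300,182),.06),("s",(190,292),.06),("s",(423,315),.06),("s",(319,396),.06),("B",(411,182),.066),("B",(305,292),.066),("B",(213,404),.066)]:
    w=unproj("top",g(*p),z)[0];print(n,np.round((w-c)[:2]*1000,1))
E
```

```text
[ 0.5965154  -0.15418891  0.042     ] [ 0.50638297 -0.20798683  0.042     ] [ 0.43698447 -0.25116568  0.037     ] 0.10496699214834915 0.1866938988275207
dir [-0.85450531 -0.51944265] az -2.5953940780124123 origin [ 0.5495176  -0.18275825] [ 0.55338077 -0.17941748] [ 0.55234268 -0.18104092]
-0.055 [203.4927487  203.17765812]
0.055 [186.51488943 179.20170862]
0.135 [174.98466376 162.87433064]
plate ctr [0.50400187 0.13741325 0.052     ]
s [34.2 36. ]
s [33.8  3.4]
s [-0.7 36.8]
s [ -7.3 -35.4]
s [-32.6  -3.7]
B [ 33.4 -31.3]
B [-1.   0.8]
B [-35.8  28.3]
```

View pics/s2.png

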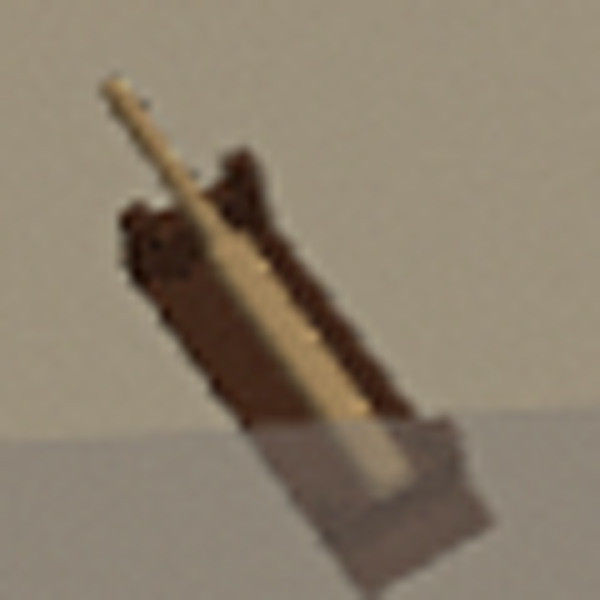

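```bash
cat > plan.py <<'E'
from h import *
from kin import *
from scipy.spatial.transform import Slerp
def cur():
    s=get_state();return s["tool_pos"].copy(),R.from_quat(s["orientation"]).as_matrix()
def rows(p,M,wps,jaw):
    """wps: list of (pos, spin_total, n). returns rows"""
    out=[];p=p.copy();M=M.copy()
    for q,sp,n in wps:
        q=np.array(q,float);p0=p.copy()
        for i in range(n):
            tgt=p0+(q-p0)*(i+1)/n
            d=np.round(M.T@(tgt-p)/.025,2);s=round(sp/n/.15,2)
            out.append([jaw,d.tolist(),s])
            p=p+M@d*.025;M=M@R.from_rotvec([0,0,s*.15]).as_matrix()
    mx=max(max(map(abs,r[1]+[r[2]])) for r in out)
    for k in range(0,len(out),10): print(str(out[k:k+10]).replace(" ",""))
    print("max",mx,"end",np.round(p,4),"y",np.round(M[:,1],3),"z",np.round(M[:,2],3))
    return p,M
E
python3 - <<'E'
from plan import *
p,M=cur()
rows(p,M,[([.551,-.1815,.15],-3.22,22)],-1)
E
```

```text
[[-1,[0.2,-0.75,0.22],-0.98],[-1,[0.31,-0.71,0.22],-0.98],[-1,[0.42,-0.66,0.22],-0.98],[-1,[0.5,-0.59,0.22],-0.98],[-1,[0.58,-0.51,0.22],-0.98],[-1,[0.66,-0.42,0.22],-0.98],[-1,[0.71,-0.32,0.22],-0.98],[-1,[0.74,-0.22,0.22],-0.98],[-1,[0.77,-0.1,0.23],-0.98],[-1,[0.78,0.01,0.22],-0.98]]
[[-1,[0.77,0.13,0.22],-0.98],[-1,[0.74,0.24,0.22],-0.98],[-1,[0.69,0.34,0.22],-0.98],[-1,[0.64,0.44,0.22],-0.98],[-1,[0.57,0.53,0.22],-0.98],[-1,[0.48,0.61,0.22],-0.98],[-1,[0.39,0.67,0.22],-0.98],[-1,[0.29,0.73,0.22],-0.98],[-1,[0.18,0.75,0.22],-0.98],[-1,[0.06,0.78,0.22],-0.98]]
[[-1,[-0.04,0.77,0.22],-0.98],[-1,[-0.17,0.76,0.22],-0.98]]
max 0.98 end [ 0.551  -0.1816  0.1501] y [0.848 0.529 0.017] z [ 0.016  0.008 -1.   ]
```

Emit:
apply_moves(
  series=[
    [-1, [0.2, -0.75, 0.22], -0.98],
    [-1, [0.31, -0.71, 0.22], -0.98],
    [-1, [0.42, -0.66, 0.22], -0.98],
    [-1, [0.5, -0.59, 0.22], -0.98],
    [-1, [0.58, -0.51, 0.22], -0.98],
    [-1, [0.66, -0.42, 0.22], -0.98],
    [-1, [0.71, -0.32, 0.22], -0.98],
    [-1, [0.74, -0.22, 0.22], -0.98],
    [-1, [0.77, -0.1, 0.23], -0.98],
    [-1, [0.78, 0.01, 0.22], -0.98],
  ],
)

```text
clock: 6.7
tool_pos: [0.3224, -0.2288, 0.2118]
orientation: [0.983, 0.184, 0.008, -0.002]
ft_force: [-0.4, -0.3, -0.9]
finger_gap: 0.0856
```

Emit:
apply_moves(
  series=[
    [-1, [0.77, 0.13, 0.22], -0.98],
    [-1, [0.74, 0.24, 0.22], -0.98],
    [-1, [0.69, 0.34, 0.22], -0.98],
    [-1, [0.64, 0.44, 0.22], -0.98],
    [-1, [0.57, 0.53, 0.22], -0.98],
    [-1, [0.48, 0.61, 0.22], -0.98],
    [-1, [0.39, 0.67, 0.22], -0.98],
    [-1, [0.29, 0.73, 0.22], -0.98],
    [-1, [0.18, 0.75, 0.22], -0.98],
    [-1, [0.06, 0.78, 0.22], -0.98],
  ],
)

```text
clock: 7.7
tool_pos: [0.5137, -0.1901, 0.1599]
orientation: [0.606, 0.796, 0.007, 0.004]
ft_force: [0.7, -0.2, 0.6]
finger_gap: 0.0854
```

Emit:
apply_moves(
  series=[
    [-1, [-0.04, 0.77, 0.22], -0.98],
    [-1, [-0.17, 0.76, 0.22], -0.98],
    [-1, [0, 0, 0], 0],
  ],
)

```text
clock: 8.0
tool_pos: [0.552, -0.1819, 0.1487]
orientation: [0.483, 0.876, 0.007, 0.004]
ft_force: [-0.9, -0.8, 0.3]
finger_gap: 0.0857
```

```bash
python3 st.py; python3 - <<'E'
from plan import *
p,M=cur()
yaw=np.arctan2(M[1,1],M[0,1]);print(yaw, "need spin",yaw-.545)
rows(p,M,[([.551,-.1815,.08],yaw-.545,4),([.551,-.1815,.018],0,4)],-1)
E
```

```text
8.0 j [-0.551  0.033 -0.126  1.403  0.014 -1.113] p [ 0.552  -0.1819  0.1487] r 0.5812 az -0.318
x [-0.533  0.846 -0.001] y [0.846 0.533 0.016] z [ 0.014  0.007 -1.   ] tilt 0.016 F [-0.9 -0.8  0.3] gap 0.0857
0.5626375865840394 need spin 0.017637586584039355
[[-1,[0.01,-0.02,0.69],np.float64(0.03)],[-1,[0.01,-0.02,0.68],np.float64(0.03)],[-1,[0.01,-0.01,0.69],np.float64(0.03)],[-1,[0.01,-0.02,0.69],np.float64(0.03)],[-1,[0.0,-0.01,0.62],0.0],[-1,[0.0,-0.01,0.62],0.0],[-1,[0.0,-0.01,0.62],0.0],[-1,[0.0,-0.01,0.62],0.0]]
max 0.69 end [ 0.5511 -0.1815  0.0179] y [0.855 0.518 0.016] z [ 0.014  0.007 -1.   ]
```

Emit:
apply_moves(
  series=[
    [-1, [0.01, -0.02, 0.69], 0.03],
    [-1, [0.01, -0.02, 0.68], 0.03],
    [-1, [0.01, -0.01, 0.69], 0.03],
    [-1, [0.01, -0.02, 0.69], 0.03],
    [-1, [0, -0.01, 0.62], 0],
    [-1, [0, -0.01, 0.62], 0],
    [-1, [0, -0.01, 0.62], 0],
    [-1, [0, -0.01, 0.62], 0],
    [-1, [0, 0, 0], 0],
  ],
)

```text
clock: 8.9
tool_pos: [0.5491, -0.1813, 0.0162]
orientation: [0.493, 0.87, 0.007, 0.003]
ft_force: [-0.4, -0.3, -0.2]
finger_gap: 0.0853
```

```bash
python3 st.py; python3 - <<'E'
from h import *
for c in("scene","top"):
    cv2.imwrite(f"pics/{c}1.png",grab_frame(c))
crop(cv2.imread("pics/scene1.png"),150,130,90,90,7,"pics/s3.png")
E
```

```text
8.9 j [-0.552  0.105 -0.297  1.163  0.014 -1.092] p [ 0.5491 -0.1813  0.0162] r 0.5782 az -0.319
x [-0.514  0.858  0.001] y [0.858 0.514 0.015] z [ 0.013  0.008 -1.   ] tilt 0.015 F [-0.4 -0.3 -0.2] gap 0.0853
```

View pics/s3.png

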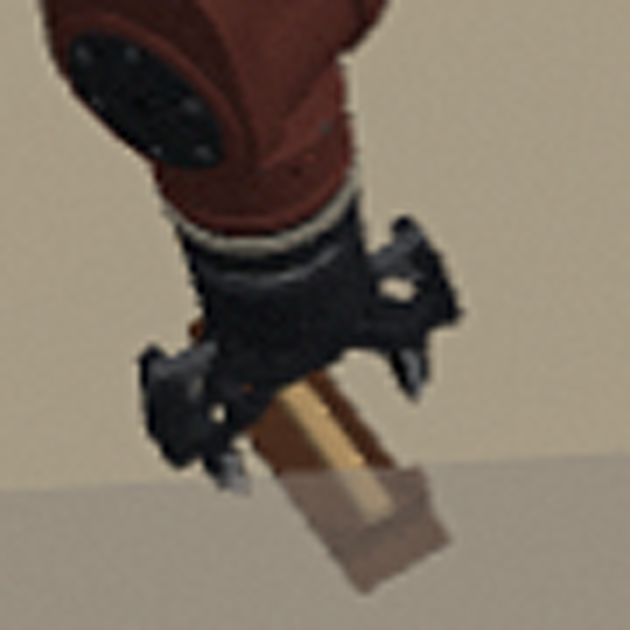

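The fingers straddle the handle, one on either side of the rest, with the stick centred between them (about 330,420 in the crop). Closing.

Emit:
apply_moves(
  series=[
    [1, [0, 0, -0.04], 0],
    [1, [0, 0, -0.04], 0],
    [1, [0, 0, 0], 0],
    [1, [0, 0, 0], 0],
    [1, [0, 0, 0], 0],
    [1, [0, 0, 0], 0],
    [1, [0, 0, 0], 0],
    [1, [0, 0, 0], 0],
  ],
  grip_force=70,
)

```text
clock: 9.8
tool_pos: [0.5509, -0.1823, 0.0214]
orientation: [0.493, 0.87, 0.007, 0.006]
ft_force: [-0.8, 0.0, 5.4]
finger_gap: 0.0124
```

```bash
python3 st.py
```

```text
9.8 j [-0.552  0.1   -0.292  1.168  0.014 -1.092] p [ 0.5509 -0.1823  0.0214] r 0.5802 az -0.32
x [-0.514  0.858 -0.003] y [0.858 0.514 0.017] z [ 0.017  0.006 -1.   ] tilt 0.018 F [-0.8  0.   5.4] gap 0.0124
```

Emit:
apply_moves(
  series=[
    [1, [0, 0, -0.4], 0],
    [1, [0, 0, -0.6], 0],
    [1, [0, 0, -0.8], 0],
    [1, [0, 0, -1], 0],
    [1, [0, 0, -1], 0],
    [1, [0, 0, -1], 0],
    [1, [0, 0, -1], 0],
    [1, [0, 0, -1], 0],
    [1, [0, 0, -0.8], 0],
  ],
)

```text
clock: 10.7
tool_pos: [0.5477, -0.1835, 0.2139]
orientation: [0.493, 0.87, 0.007, 0.006]
ft_force: [0.5, -0.4, -0.1]
finger_gap: 0.0123
```

```bash
python3 st.py; python3 - <<'E'
from h import *
for c in("scene","top"):
    cv2.imwrite(f"pics/{c}2.png",grab_frame(c))
crop(cv2.imread("pics/scene2.png"),130,90,120,110,6,"pics/s4.png")
E
```

```text
10.7 j [-0.557  0.014 -0.028  1.517  0.014 -1.097] p [ 0.5477 -0.1835  0.2139] r 0.5776 az -0.323
x [-0.514  0.858 -0.005] y [0.858 0.514 0.018] z [ 0.018  0.005 -1.   ] tilt 0.018 F [ 0.5 -0.4 -0.1] gap 0.0123
```

View pics/s4.png

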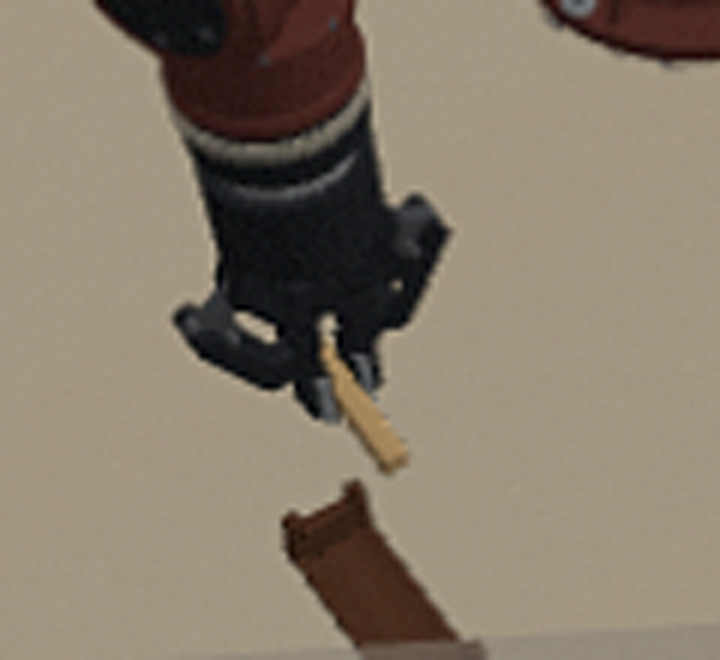

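```bash
python3 - <<'E'
from plan import *
C=np.array([.503,.138,.0]);L=.135
for tilt in(.8,.95,1.1):
  for az in (-1.6,-1.4,-1.2,-1.0,-.8):
   out=[]
   for sp in(-.8,-.4,0,.4,.8):
     M=toolM(tilt,az,sp); tipd=-M[:,1];e=0;J=[]
     for off in((0,0),(.03,.03),(-.03,.03),(.03,-.03),(-.03,-.03)):
      tip=C+[off[0],off[1],.056]
      tcp=tip-tipd*L+M[:,2]*.0187
      x,er=min([ik(tcp,M,[a1,-.1,-.2,1.,a,b]) for a in(.5,-.5) for a1 in(-.2,.3) for b in(-.5,)],key=lambda t:t[1])
      e=max(e,er);J.append(x)
     out.append((round(e*1000,1),np.round(J[0],2).tolist(),round(float(np.degrees(np.arcsin(-tipd[2]))))))
   print(tilt,az,*[(o[0],o[2]) for o in out],out[2][1])
E
```

```text
0.8 -1.6 (np.float64(0.0), 30) (np.float64(0.0), 41) (np.float64(0.0), 46) (np.float64(0.0), 41) (np.float64(0.0), 30) [0.22, 0.15, -0.2, 1.48, -0.77, 1.93]
0.8 -1.4 (np.float64(0.0), 30) (np.float64(0.0), 41) (np.float64(0.0), 46) (np.float64(0.0), 41) (np.float64(0.0), 30) [0.23, 0.01, -0.34, 1.29, -0.8, 1.65]
0.8 -1.2 (np.float64(0.0), 30) (np.float64(0.0), 41) (np.float64(0.0), 46) (np.float64(0.0), 41) (np.float64(0.0), 30) [0.23, -0.14, -0.49, 1.08, -0.79, 1.37]
0.8 -1.0 (np.float64(0.0), 30) (np.float64(0.0), 41) (np.float64(0.0), 46) (np.float64(0.0), 41) (np.float64(4.6), 30) [0.22, -0.3, -0.63, 0.9, -0.74, 1.08]
0.8 -0.8 (np.float64(0.0), 30) (np.float64(0.0), 41) (np.float64(0.0), 46) (np.float64(4.5), 41) (np.float64(22.2), 30) [0.2, -0.44, -0.76, 0.74, -0.65, 0.82]
0.95 -1.6 (np.float64(0.0), 35) (np.float64(0.0), 49) (np.float64(0.0), 54) (np.float64(0.0), 49) (np.float64(0.1), 35) [0.3, 0.3, -0.08, 1.61, -0.88, 2.1]
0.95 -1.4 (np.float64(0.0), 35) (np.float64(0.0), 49) (np.float64(0.0), 54) (np.float64(0.0), 49) (np.float64(0.0), 35) [0.31, 0.12, -0.26, 1.38, -0.94, 1.
[... 571 characters left out ...]
0), 55) (np.float64(21.6), 38) [0.36, 0.47, 0.06, 1.8, -0.97, 2.31]
1.1 -1.4 (np.float64(0.0), 38) (np.float64(0.0), 55) (np.float64(0.0), 63) (np.float64(0.0), 55) (np.float64(0.0), 38) [0.38, 0.27, -0.15, 1.53, -1.06, 2.01]
1.1 -1.2 (np.float64(0.0), 38) (np.float64(0.0), 55) (np.float64(0.0), 63) (np.float64(0.0), 55) (np.float64(0.0), 38) [0.39, 0.02, -0.41, 1.17, -1.1, 1.61]
1.1 -1.0 (np.float64(0.0), 38) (np.float64(0.0), 55) (np.float64(0.0), 63) (np.float64(0.0), 55) (np.float64(5.9), 38) [0.38, -0.26, -0.68, 0.79, -1.07, 1.17]
1.1 -0.8 (np.float64(0.0), 38) (np.float64(0.0), 55) (np.float64(0.0), 63) (np.float64(20.4), 55) (np.float64(37.2), 38) [0.36, -0.52, -0.92, 0.5, -0.95, 0.8]
```

```bash
python3 - <<'E'
from plan import *
p,M=cur()
p,M=rows(p,M,[([.29,-.74,.30],1.742,27)],1)
for z in(.3,):
  print(ik(p,M,[-1.3,.5,.5,1.5,0,0]))
E
```

```text
[[1,[-0.51,-0.75,-0.14],0.43],[1,[-0.56,-0.71,-0.13],0.43],[1,[-0.6,-0.68,-0.14],0.43],[1,[-0.65,-0.64,-0.13],0.43],[1,[-0.68,-0.59,-0.14],0.43],[1,[-0.72,-0.55,-0.14],0.43],[1,[-0.76,-0.5,-0.13],0.43],[1,[-0.79,-0.46,-0.14],0.43],[1,[-0.81,-0.4,-0.13],0.43],[1,[-0.84,-0.34,-0.14],0.43]]
[[1,[-0.86,-0.3,-0.14],0.43],[1,[-0.87,-0.23,-0.13],0.43],[1,[-0.89,-0.18,-0.14],0.43],[1,[-0.9,-0.12,-0.14],0.43],[1,[-0.9,-0.07,-0.13],0.43],[1,[-0.91,-0.0,-0.14],0.43],[1,[-0.91,0.05,-0.13],0.43],[1,[-0.9,0.11,-0.14],0.43],[1,[-0.89,0.17,-0.14],0.43],[1,[-0.87,0.23,-0.13],0.43]]
[[1,[-0.87,0.28,-0.14],0.43],[1,[-0.84,0.34,-0.13],0.43],[1,[-0.81,0.39,-0.14],0.43],[1,[-0.8,0.44,-0.14],0.43],[1,[-0.76,0.5,-0.13],0.43],[1,[-0.72,0.54,-0.14],0.43],[1,[-0.7,0.59,-0.13],0.43]]
max 0.91 end [ 0.2899 -0.7401  0.2999] y [ 0.361 -0.933  0.004] z [ 0.021  0.003 -1.   ]
(array([-1.37251539,  0.84039039,  1.16      ,  1.85414379,  0.02540787,
       -0.16986358]), np.float64(0.01067433939650135))
```

Emit:
apply_moves(
  series=[
    [1, [-0.51, -0.75, -0.14], 0.43],
    [1, [-0.56, -0.71, -0.13], 0.43],
    [1, [-0.6, -0.68, -0.14], 0.43],
    [1, [-0.65, -0.64, -0.13], 0.43],
    [1, [-0.68, -0.59, -0.14], 0.43],
    [1, [-0.72, -0.55, -0.14], 0.43],
    [1, [-0.76, -0.5, -0.13], 0.43],
    [1, [-0.79, -0.46, -0.14], 0.43],
    [1, [-0.81, -0.4, -0.13], 0.43],
    [1, [-0.84, -0.34, -0.14], 0.43],
  ],
)

```text
clock: 11.8
tool_pos: [0.4512, -0.3899, 0.2418]
orientation: [0.744, 0.668, 0.008, 0.003]
ft_force: [0.5, -0.3, -0.9]
finger_gap: 0.0123
```

Emit:
apply_moves(
  series=[
    [1, [-0.86, -0.3, -0.14], 0.43],
    [1, [-0.87, -0.23, -0.13], 0.43],
    [1, [-0.89, -0.18, -0.14], 0.43],
    [1, [-0.9, -0.12, -0.14], 0.43],
    [1, [-0.9, -0.07, -0.13], 0.43],
    [1, [-0.91, 0, -0.14], 0.43],
    [1, [-0.91, 0.05, -0.13], 0.43],
    [1, [-0.9, 0.11, -0.14], 0.43],
    [1, [-0.89, 0.17, -0.14], 0.43],
    [1, [-0.87, 0.23, -0.13], 0.43],
  ],
)

```text
clock: 12.8
tool_pos: [0.3556, -0.5957, 0.2729]
orientation: [0.918, 0.398, 0.009, -0.0]
ft_force: [-0.5, 0.2, -0.3]
finger_gap: 0.0127
```

Emit:
apply_moves(
  series=[
    [1, [-0.87, 0.28, -0.14], 0.43],
    [1, [-0.84, 0.34, -0.13], 0.43],
    [1, [-0.81, 0.39, -0.14], 0.43],
    [1, [-0.8, 0.44, -0.14], 0.43],
    [1, [-0.76, 0.5, -0.13], 0.43],
    [1, [-0.72, 0.54, -0.14], 0.43],
    [1, [-0.7, 0.59, -0.13], 0.43],
  ],
)

```text
clock: 13.5
tool_pos: [0.2833, -0.7259, 0.2797]
orientation: [0.983, 0.182, 0.009, -0.0]
ft_force: [0.6, -1.6, -1.0]
finger_gap: 0.0125
```

```bash
python3 st.py
```

```text
13.5 j [-1.373  0.854  1.15   1.867  0.019 -0.168] p [ 0.2833 -0.7259  0.2797] r 0.7792 az -1.199
x [0.934 0.358 0.019] y [ 0.358 -0.934  0.003] z [ 0.018  0.004 -1.   ] tilt 0.019 F [ 0.6 -1.6 -1. ] gap 0.0125
```

Emit:
apply_moves(
  series=[
    [1, [0, 1, -0.5], 0],
    [1, [0, 1, -0.5], 0],
    [1, [0, 1, -0.5], 0],
    [1, [0, 1, -0.5], 0],
    [1, [0, 1, -0.5], 0],
    [1, [0, 1, -0.5], 0],
    [1, [0, 1, -0.5], 0],
    [1, [0, 1, -0.5], 0],
  ],
)

```text
clock: 14.3
tool_pos: [0.3042, -0.7805, 0.3254]
orientation: [0.979, 0.182, 0.021, 0.091]
ft_force: [-0.3, 0.0, 0.1]
finger_gap: 0.0123
```

```bash
python3 st.py
```

```text
14.3 j [-1.368  0.807  1.155  1.736  0.038 -0.162] p [ 0.3042 -0.7805  0.3254] r 0.8377 az -1.199
x [0.933 0.36  0.007] y [ 0.352 -0.917  0.185] z [ 0.073 -0.17  -0.983] tilt 0.186 F [-0.3  0.   0.1] gap 0.0123
```

Emit:
apply_moves(
  series=[
    [1, [0, 1, -0.3], 0],
    [1, [0, 1, -0.3], 0],
    [1, [0, 1, -0.3], 0],
    [1, [0, 1, -0.3], 0],
    [1, [0, 1, -0.3], 0],
    [1, [0, 1, -0.3], 0],
    [1, [0, 1, -0.3], 0],
    [1, [0, 1, -0.3], 0],
    [1, [0, 1, -0.3], 0],
    [1, [0, 1, -0.3], 0],
  ],
)

```text
clock: 15.3
tool_pos: [0.3301, -0.8476, 0.3708]
orientation: [0.965, 0.178, 0.034, 0.19]
ft_force: [-0.6, -0.9, -0.7]
finger_gap: 0.0126
```

```bash
python3 st.py
```

```text
15.3 j [-1.361  0.779  1.155  1.562  0.056 -0.145] p [ 0.3301 -0.8476  0.3708] r 0.9096 az -1.199
x [ 0.934  0.357 -0.003] y [ 0.331 -0.864  0.378] z [ 0.133 -0.354 -0.926] tilt 0.388 F [-0.6 -0.9 -0.7] gap 0.0126
```

Emit:
apply_moves(
  series=[
    [1, [0, 1, -0.5], 0],
    [1, [0, 1, -0.5], 0],
    [1, [0, 1, -0.5], 0],
    [1, [0, 1, -0.5], 0],
    [1, [0, 1, -0.5], 0],
    [1, [0, 1, -0.5], 0],
    [1, [0, 1, -0.5], 0],
    [1, [0, 1, -0.5], 0],
    [1, [0, 1, -0.5], 0],
    [1, [0, 1, -0.5], 0],
  ],
)

```text
clock: 16.3
tool_pos: [0.3394, -0.8684, 0.4925]
orientation: [0.94, 0.173, 0.047, 0.289]
ft_force: [-0.5, 0.3, -0.9]
finger_gap: 0.0122
```

```bash
python3 st.py
```

```text
16.3 j [-1.363  0.668  1.155  1.467  0.076 -0.133] p [ 0.3394 -0.8684  0.4925] r 0.9323 az -1.198
x [ 0.936  0.353 -0.011] y [ 0.298 -0.773  0.561] z [ 0.189 -0.528 -0.828] tilt 0.595 F [-0.5  0.3 -0.9] gap 0.0122
```

Emit:
apply_moves(
  series=[
    [1, [0, 1, 0], 0],
    [1, [0, 1, 0], 0],
    [1, [0, 1, 0], 0],
    [1, [0, 1, 0], 0],
    [1, [0, 1, 0], 0],
    [1, [0, 1, 0], 0],
    [1, [0, 1, 0], 0],
    [1, [0, 1, 0], 0],
    [1, [0, 1, 0], 0],
    [1, [0, 1, 0], 0],
  ],
)

```text
clock: 17.3
tool_pos: [0.364, -0.9312, 0.5459]
orientation: [0.908, 0.166, 0.06, 0.381]
ft_force: [-0.3, 1.1, -0.5]
finger_gap: 0.0127
```

```bash
python3 st.py
```

```text
17.3 j [-1.355  0.67   1.155  1.268  0.087 -0.11 ] p [ 0.364  -0.9312  0.5459] r 0.9999 az -1.198
x [ 0.937  0.348 -0.017] y [ 0.256 -0.655  0.711] z [ 0.236 -0.671 -0.703] tilt 0.791 F [-0.3  1.1 -0.5] gap 0.0127
```

Emit:
apply_moves(
  series=[
    [1, [0, 1, 0.1], 0],
    [1, [0, 1, 0.1], 0],
    [1, [0, 1, 0.1], 0],
    [1, [0, 1, 0.1], 0],
    [1, [0, 1, 0.1], 0],
    [1, [0, 1, 0.1], 0],
    [1, [0, 1, 0.1], 0],
  ],
)

```text
clock: 18.0
tool_pos: [0.3781, -0.9673, 0.5922]
orientation: [0.88, 0.161, 0.069, 0.442]
ft_force: [-0.2, 0.4, -0.8]
finger_gap: 0.0125
```

```bash
python3 st.py; python3 - <<'E'
from plan import *
s=get_state();p,M=cur();j=s["joint_pos"]
tipd=-M[:,1];L=.135
print("elev",np.degrees(np.arcsin(-tipd[2])))
C=np.array([.503,.138,0]);tip=C+[0,0,.15]
tcp=tip-tipd*L+M[:,2]*.0187
print(tcp, ik(tcp,M,[.3,-.08,-.46,1.1,-.95,1.5]))
# path feasibility
for f in np.linspace(0,1,21):
    q=p+(tcp-p)*f; j,e=ik(q,M,j); print(round(f,2),np.round(q,2),np.round(j,2),round(e*1000,1))
E
```

```text
18.0 j [-1.351  0.669  1.155  1.132  0.093 -0.096] p [ 0.3781 -0.9673  0.5922] r 1.0386 az -1.198
x [ 0.939  0.345 -0.02 ] y [ 0.222 -0.558  0.8  ] z [ 0.264 -0.755 -0.6  ] tilt 0.928 F [-0.2  0.4 -0.8] gap 0.0125
elev 53.11816610539402
[0.53792801 0.04860775 0.24676648] (array([ 0.29997314, -0.1068474 , -0.30518845,  1.32356264, -0.92662206,
        1.48421166]), np.float64(9.642425832649721e-10))
0.0 [ 0.38 -0.97  0.59] [-1.35  0.67  1.15  1.13  0.09 -0.1 ] 0.0
0.05 [ 0.39 -0.92  0.57] [-1.33  0.39  0.75  1.    0.07 -0.08] 0.0
0.1 [ 0.39 -0.87  0.56] [-1.3   0.21  0.49  0.93  0.05 -0.06] 0.0
0.15 [ 0.4  -0.81  0.54] [-1.26  0.06  0.3   0.88  0.02 -0.04] 0.0
0.2 [ 0.41 -0.76  0.52] [-1.23 -0.08  0.13  0.85 -0.01 -0.02] 0.0
0.25 [ 0.42 -0.71  0.51] [-1.18 -0.2  -0.02  0.83 -0.04  0.01] 0.0
0.3 [ 0.43 -0.66  0.49] [-1.13 -0.32 -0.15  0.82 -0.08  0.04] 0.0
0.35 [ 0.43 -0.61  0.47] [-1.08 -0.43 -0.27  0.81 -0.13  0.07] 0.0
0.4 [ 0.44 -0.56  0.45] [-1.01 -0.54 -0.37  0.82 -0.18  0.11] 0.0
0.45 [ 0.45 -0.51  0.44] [-0.93 -0.63 -0.46  0.83 -0.24  0.16] 0.0
0.5 [ 0.46 -0.46  0.42] [-0.84 -0.71 -0.54  0.85 -0.31  0.22] 0.0
0.55 [ 0.47 -0.41  0.4 ] [-0.75 -0.77 -0.61  0.87 -0.39  0.28] 0.0
0.6 [ 0.47 -0.36  0.38] [-0.63 -0.82 -0.65  0.9  -0.47  0.36] 0.0
0.65 [ 0.48 -0.31  0.37] [-0.51 -0.83 -0.69  0.93 -0.56  0.46] 0.0
0.7 [ 0.49 -0.26  0.35] [-0.39 -0.81 -0.7   0.96 -0.64  0.57] 0.0
0.75 [ 0.5  -0.21  0.33] [-0.26 -0.76 -0.68  1.   -0.72  0.7 ] 0.0
0.8 [ 0.51 -0.15  0.32] [-0.13 -0.67 -0.65  1.05 -0.79  0.84] 0.0
0.85 [ 0.51 -0.1   0.3 ] [-0.01 -0.55 -0.59  1.1  -0.85  1.  ] 0.0
0.9 [ 0.52 -0.05  0.28] [ 0.1  -0.41 -0.51  1.17 -0.89  1.17] 0.0
0.95 [ 0.53 -0.    0.26] [ 0.21 -0.26 -0.42  1.25 -0.92  1.33] 0.0
1.0 [0.54 0.05 0.25] [ 0.3  -0.11 -0.31  1.32 -0.93  1.48] 0.0
```

```bash
python3 - <<'E'
from plan import *
p,M=cur()
tipd=-M[:,1];L=.135
C=np.array([.503,.138,0]);tcp=C+[0,0,.15]-tipd*L+M[:,2]*.0187
rows(p,M,[([.52,-.45,.45],0,23),(tcp,0,21)],1)
for c,n in(("top","pics/top0.png"),("scene","pics/scene0.png")):
    m=cv2.imread(n);h=cv2.cvtColor(m,cv2.COLOR_BGR2HSV)
    k=((h[...,0]>75)&(h[...,0]<98)&(h[...,1]>70)).astype(np.uint8)
    u=proj(c,[.503,.138,.06])[0].astype(int);w=np.zeros_like(k);cv2.circle(w,tuple(int(a) for a in u),38,1,-1);k&=w
    cs,_=cv2.findContours(k,cv2.RETR_EXTERNAL,cv2.CHAIN_APPROX_NONE);ct=max(cs,key=cv2.contourArea)[:,0,:]
    hull=cv2.convexHull(ct)[:,0,:].astype(float)
    x,y,ww,hh=cv2.boundingRect(ct);print(c,x,y,ww,hh)
    if c=="top":
        th=np.linspace(0,2*np.pi,90)
        def f(q):
            e=proj(c,np.c_[q[0]+.074*np.cos(th),q[1]+.074*np.sin(th),np.full(90,.089)])
            return [e[:,0].min()-(x-.5),e[:,0].max()-(x+ww-.5),e[:,1].min()-(y-.5),e[:,1].max()-(y+hh-.5)]
        s=least_squares(f,[.503,.138]);print(s.x,s.fun)
E
```

```text
[[1,[0.55,-0.64,-0.47],0.0],[1,[0.54,-0.65,-0.46],0.0],[1,[0.55,-0.64,-0.47],0.0],[1,[0.55,-0.65,-0.46],0.0],[1,[0.54,-0.64,-0.47],0.0],[1,[0.55,-0.65,-0.47],0.0],[1,[0.55,-0.64,-0.46],0.0],[1,[0.54,-0.65,-0.47],0.0],[1,[0.55,-0.64,-0.46],0.0],[1,[0.55,-0.65,-0.47],0.0]]
[[1,[0.54,-0.64,-0.47],0.0],[1,[0.55,-0.65,-0.46],0.0],[1,[0.55,-0.64,-0.47],0.0],[1,[0.54,-0.65,-0.46],0.0],[1,[0.55,-0.64,-0.47],0.0],[1,[0.55,-0.64,-0.46],0.0],[1,[0.54,-0.65,-0.47],0.0],[1,[0.55,-0.64,-0.47],0.0],[1,[0.55,-0.65,-0.46],0.0],[1,[0.54,-0.64,-0.47],0.0]]
[[1,[0.55,-0.65,-0.46],0.0],[1,[0.55,-0.64,-0.47],0.0],[1,[0.54,-0.65,-0.47],0.0],[1,[0.37,-0.83,-0.48],0.0],[1,[0.36,-0.83,-0.47],0.0],[1,[0.37,-0.83,-0.48],0.0],[1,[0.37,-0.84,-0.47],0.0],[1,[0.37,-0.83,-0.48],0.0],[1,[0.36,-0.83,-0.48],0.0],[1,[0.37,-0.83,-0.47],0.0]]
[[1,[0.37,-0.83,-0.48],0.0],[1,[0.37,-0.83,-0.47],0.0],[1,[0.36,-0.83,-0.48],0.0],[1,[0.37,-0.84,-0.47],0.0],[1,[0.37,-0.83,-0.48],0.0],[1,[0.37,-0.83,-0.48],0.0],[1,[0.36,-0.83,-0.47],0.0],[1,[0.37,-0.83,-0.48],0.0],[1,[0.37,-0.83,-0.47],0.0],[1,[0.37,-0.83,-0.48],0.0]]
[[1,[0.36,-0.84,-0.48],0.0],[1,[0.37,-0.83,-0.47],0.0],[1,[0.37,-0.83,-0.48],0.0],[1,[0.37,-0.83,-0.47],0.0]]
max 0.84 end [0.538  0.0486 0.2467] y [ 0.222 -0.558  0.8  ] z [ 0.264 -0.755 -0.6  ]
top 186 179 48 49
[0.5035861 0.1379608] [-0.43324381  0.43533088  0.20805731 -0.20827873]
scene 272 147 45 44
```

Emit:
apply_moves(
  series=[
    [1, [0.66, -0.78, -0.56], 0],
    [1, [0.66, -0.78, -0.56], 0],
    [1, [0.66, -0.78, -0.56], 0],
    [1, [0.66, -0.78, -0.56], 0],
    [1, [0.66, -0.78, -0.56], 0],
    [1, [0.66, -0.78, -0.56], 0],
    [1, [0.66, -0.78, -0.56], 0],
    [1, [0.66, -0.78, -0.56], 0],
    [1, [0.66, -0.78, -0.56], 0],
    [1, [0.66, -0.78, -0.56], 0],
  ],
)

```text
clock: 19.0
tool_pos: [0.4512, -0.7016, 0.5196]
orientation: [0.88, 0.161, 0.069, 0.442]
ft_force: [0.5, 0.6, 1.0]
finger_gap: 0.0124
```

Emit:
apply_moves(
  series=[
    [1, [0.66, -0.78, -0.56], 0],
    [1, [0.66, -0.78, -0.56], 0],
    [1, [0.66, -0.78, -0.56], 0],
    [1, [0.66, -0.78, -0.56], 0],
    [1, [0.66, -0.78, -0.56], 0],
    [1, [0.66, -0.78, -0.56], 0],
    [1, [0.66, -0.78, -0.56], 0],
    [1, [0.66, -0.78, -0.56], 0],
    [1, [0.66, -0.78, -0.56], 0],
  ],
)

```text
clock: 19.9
tool_pos: [0.5182, -0.4574, 0.4522]
orientation: [0.88, 0.161, 0.07, 0.442]
ft_force: [0.7, -0.1, -0.7]
finger_gap: 0.0125
```

```bash
python3 st.py;python3 - <<'E'
from plan import *
p,M=cur()
tipd=-M[:,1];L=.135
C=np.array([.5036,.138,0]);tcp=C+[0,0,.15]-tipd*L+M[:,2]*.0187
rows(p,M,[(tcp,0,19)],1)
E
```

```text
19.9 j [-0.746 -0.512 -0.35   0.866 -0.384  0.283] p [ 0.5182 -0.4574  0.4522] r 0.6912 az -0.723
x [ 0.939  0.345 -0.019] y [ 0.221 -0.558  0.8  ] z [ 0.265 -0.755 -0.6  ] tilt 0.927 F [ 0.7 -0.1 -0.7] gap 0.0125
[[1,[0.42,-0.93,-0.53],0.0],[1,[0.41,-0.93,-0.54],0.0],[1,[0.42,-0.93,-0.53],0.0],[1,[0.41,-0.93,-0.53],0.0],[1,[0.42,-0.93,-0.54],0.0],[1,[0.41,-0.93,-0.53],0.0],[1,[0.42,-0.94,-0.53],0.0],[1,[0.41,-0.93,-0.54],0.0],[1,[0.42,-0.93,-0.53],0.0],[1,[0.41,-0.93,-0.53],0.0]]
[[1,[0.42,-0.93,-0.54],0.0],[1,[0.42,-0.93,-0.53],0.0],[1,[0.41,-0.93,-0.53],0.0],[1,[0.42,-0.93,-0.54],0.0],[1,[0.41,-0.93,-0.53],0.0],[1,[0.42,-0.93,-0.53],0.0],[1,[0.41,-0.93,-0.54],0.0],[1,[0.42,-0.93,-0.53],0.0],[1,[0.41,-0.93,-0.53],0.0]]
max 0.94 end [0.5384 0.0484 0.2468] y [ 0.221 -0.558  0.8  ] z [ 0.265 -0.755 -0.6  ]
```

Emit:
apply_moves(
  series=[
    [1, [0.42, -0.93, -0.53], 0],
    [1, [0.41, -0.93, -0.54], 0],
    [1, [0.42, -0.93, -0.53], 0],
    [1, [0.41, -0.93, -0.53], 0],
    [1, [0.42, -0.93, -0.54], 0],
    [1, [0.41, -0.93, -0.53], 0],
    [1, [0.42, -0.94, -0.53], 0],
    [1, [0.41, -0.93, -0.54], 0],
    [1, [0.42, -0.93, -0.53], 0],
    [1, [0.41, -0.93, -0.53], 0],
  ],
)

```text
clock: 20.9
tool_pos: [0.5286, -0.191, 0.3441]
orientation: [0.88, 0.161, 0.07, 0.442]
ft_force: [-0.2, 1.7, -0.9]
finger_gap: 0.0125
```

Emit:
apply_moves(
  series=[
    [1, [0.42, -0.93, -0.54], 0],
    [1, [0.42, -0.93, -0.53], 0],
    [1, [0.41, -0.93, -0.53], 0],
    [1, [0.42, -0.93, -0.54], 0],
    [1, [0.41, -0.93, -0.53], 0],
    [1, [0.42, -0.93, -0.53], 0],
    [1, [0.41, -0.93, -0.54], 0],
    [1, [0.42, -0.93, -0.53], 0],
    [1, [0.41, -0.93, -0.53], 0],
    [1, [0, 0, 0], 0],
  ],
)

```text
clock: 21.9
tool_pos: [0.5379, 0.0499, 0.2447]
orientation: [0.88, 0.163, 0.069, 0.441]
ft_force: [0.9, -0.5, -0.2]
finger_gap: 0.0126
```

```bash
python3 st.py; python3 - <<'E'
from plan import *
for c in("scene","top"):
    cv2.imwrite(f"pics/{c}3.png",grab_frame(c))
p,M=cur();tip=p-M[:,2]*.0187-M[:,1]*.135
print("tip pred",tip,proj("top",tip),proj("scene",tip))
crop(cv2.imread("pics/scene3.png"),245,90,100,110,6,"pics/s5.png")
crop(cv2.imread("pics/top3.png"),160,150,110,100,6,"pics/t5.png")
E
```

```text
21.9 j [ 0.302 -0.105 -0.306  1.322 -0.924  1.484] p [0.5379 0.0499 0.2447] r 0.5402 az 0.093
x [ 0.938  0.347 -0.022] y [ 0.226 -0.559  0.798] z [ 0.265 -0.753 -0.602] tilt 0.925 F [ 0.9 -0.5 -0.2] gap 0.0126
tip pred [0.50316273 0.13755238 0.15007846] [[208.00703716 200.92364494]] [[295.62675815 153.44662696]]
```

View pics/s5.png

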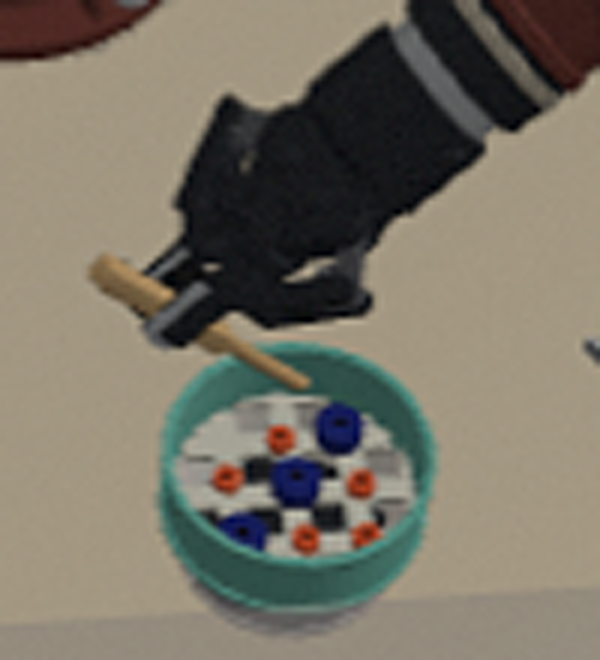

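View pics/t5.png

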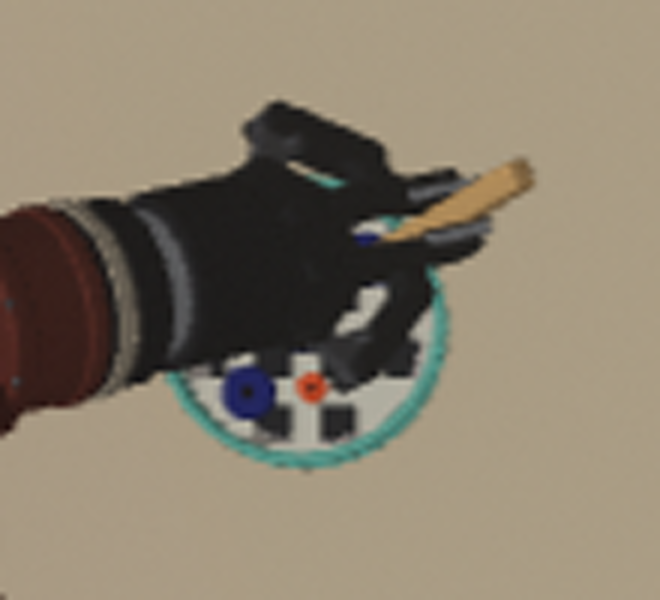

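```bash
cat > stir.py <<'E'
from plan import *
C=np.array([.5036,.138,0.])
def stir(wps,jaw=1,C=C):
    """wps: (x mm,y mm, z tip lowest m, n, spin) of the tip-ball centre in sieve frame"""
    p,M=cur();w=[];Mx=M
    for x,y,z,n,sp in wps:
        Mx=Mx@R.from_rotvec([0,0,sp]).as_matrix()
        t=-Mx[:,1]
        ball=C+[x/1e3,y/1e3,z+.0045]
        tcp=ball-t*.1305+Mx[:,2]*.0187
        w.append((tcp,sp,n))
    return rows(p,M,w,jaw)
def look(n):
    cv2.imwrite(f"pics/{n}.png",grab_frame("scene"))
    crop(cv2.imread(f"pics/{n}.png"),255,120,85,80,7,f"pics/{n}c.png")
def tip():
    p,M=cur();b=p-M[:,2]*.0187-M[:,1]*.1305
    print("ball",np.round((b-C)[:2]*1000,1),"low z",round(b[2]-.0045,4),"F",np.round(get_state()["ft_force"],1))
E
python3 - <<'E'
from stir import *
tip()
stir([(22,-7.5,.075,4,0),(22,-7.5,.0545,4,0)])
E
```

```text
ball [ 0.6 -3. ] low z 0.1492 F [ 0.8 -0.1 -0.5]
[[1,[0.2,-0.52,0.54],0.0],[1,[0.2,-0.52,0.53],0.0],[1,[0.2,-0.52,0.54],0.0],[1,[0.2,-0.52,0.54],0.0],[1,[0.0,-0.16,0.12],0.0],[1,[0.01,-0.17,0.13],0.0],[1,[0.0,-0.16,0.12],0.0],[1,[0.01,-0.16,0.12],0.0]]
max 0.54 end [0.5597 0.0435 0.1521] y [ 0.223 -0.559  0.799] z [ 0.265 -0.754 -0.601]
```

Emit:
apply_moves(
  series=[
    [1, [0.2, -0.52, 0.54], 0],
    [1, [0.2, -0.52, 0.53], 0],
    [1, [0.2, -0.52, 0.54], 0],
    [1, [0.2, -0.52, 0.54], 0],
    [1, [0, -0.16, 0.12], 0],
    [1, [0.01, -0.17, 0.13], 0],
    [1, [0, -0.16, 0.12], 0],
    [1, [0.01, -0.16, 0.12], 0],
  ],
)

```text
clock: 22.8
tool_pos: [0.5597, 0.043, 0.153]
orientation: [0.88, 0.161, 0.07, 0.441]
ft_force: [-0.6, 0.6, 2.2]
finger_gap: 0.0126
```

```bash
python3 - <<'E'
from stir import *
tip();look("k1");tip()
stir([(22,-7.5,.0545,1,0),(42.5,9.8,.0542,6,0),(42.5,9.8,.075,2,0)])
E
```

```text
ball [22.3 -7.9] low z 0.0555 F [-0.6  0.6  2.2]
ball [21.9 -7.9] low z 0.0545 F [-0.4  0.9  0.5]
[[1,[0.01,-0.01,-0.01],0.0],[1,[0.17,-0.04,-0.05],0.0],[1,[0.17,-0.03,-0.05],0.0],[1,[0.16,-0.04,-0.05],0.0],[1,[0.17,-0.03,-0.05],0.0],[1,[0.17,-0.04,-0.05],0.0],[1,[0.17,-0.03,-0.05],0.0],[1,[-0.01,0.33,-0.25],0.0],[1,[-0.01,0.33,-0.25],0.0]]
max 0.33 end [0.58   0.0608 0.1725] y [ 0.222 -0.559  0.799] z [ 0.264 -0.754 -0.601]
```

View pics/k1c.png

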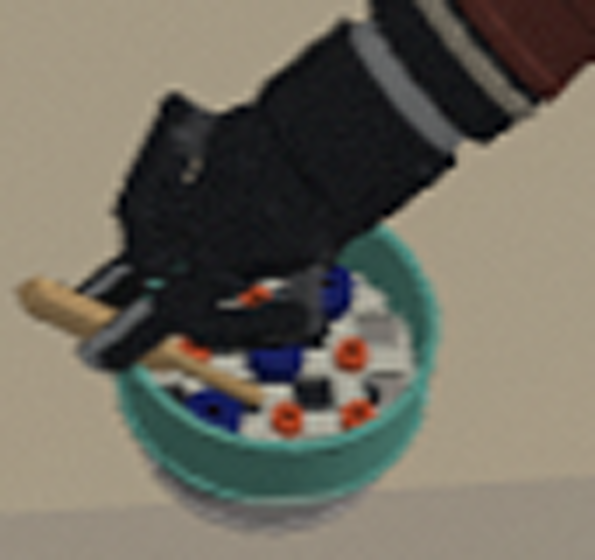

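The tip, at (258,398) in the crop, is between the central blue bead and small bead B (287,418), and nothing is being pressed. Pushing B toward opening (51,17).

Emit:
apply_moves(
  series=[
    [1, [0.01, -0.01, -0.01], 0],
    [1, [0.17, -0.04, -0.05], 0],
    [1, [0.17, -0.03, -0.05], 0],
    [1, [0.16, -0.04, -0.05], 0],
    [1, [0.17, -0.03, -0.05], 0],
    [1, [0.17, -0.04, -0.05], 0],
    [1, [0.17, -0.03, -0.05], 0],
  ],
)

```text
clock: 23.55
tool_pos: [0.5803, 0.061, 0.1518]
orientation: [0.88, 0.161, 0.069, 0.441]
ft_force: [0.3, 0.2, 0.2]
finger_gap: 0.0122
```

```bash
python3 - <<'E'
from stir import *
tip();look("k2")
E
```

```text
ball [42.7 10. ] low z 0.0543 F [0.3 0.2 0.2]
```

View pics/k2c.png

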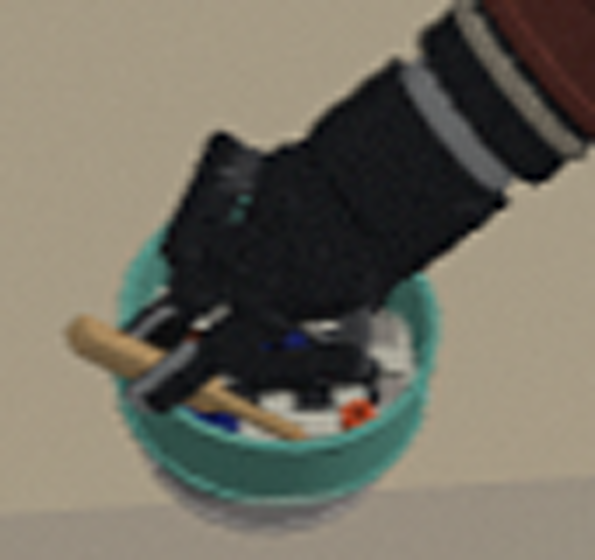

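```bash
python3 - <<'E'
from stir import *
stir([(43,11,.072,3,0),(47,24,.072,2,0),(47,24,.0545,3,0),(26,43,.0542,7,0)])
E
```

```text
[[1,[-0.0,0.18,-0.15],0.0],[1,[-0.01,0.18,-0.15],0.0],[1,[-0.0,0.18,-0.15],0.0],[1,[0.16,-0.13,-0.17],0.0],[1,[0.17,-0.12,-0.18],0.0],[1,[0.0,-0.19,0.14],0.0],[1,[0.01,-0.18,0.14],0.0],[1,[0.0,-0.19,0.14],0.0],[1,[-0.07,-0.09,-0.11],0.0],[1,[-0.08,-0.09,-0.11],0.0]]
[[1,[-0.07,-0.09,-0.12],0.0],[1,[-0.08,-0.09,-0.11],0.0],[1,[-0.07,-0.08,-0.11],0.0],[1,[-0.08,-0.09,-0.11],0.0],[1,[-0.07,-0.09,-0.11],0.0]]
max 0.19 end [0.5637 0.0939 0.1517] y [ 0.222 -0.559  0.799] z [ 0.264 -0.754 -0.601]
```

Emit:
apply_moves(
  series=[
    [1, [0, 0.18, -0.15], 0],
    [1, [-0.01, 0.18, -0.15], 0],
    [1, [0, 0.18, -0.15], 0],
    [1, [0.16, -0.13, -0.17], 0],
    [1, [0.17, -0.12, -0.18], 0],
    [1, [0, -0.19, 0.14], 0],
    [1, [0.01, -0.18, 0.14], 0],
    [1, [0, -0.19, 0.14], 0],
    [1, [-0.07, -0.09, -0.11], 0],
    [1, [-0.08, -0.09, -0.11], 0],
  ],
)

```text
clock: 24.6
tool_pos: [0.5773, 0.0797, 0.1515]
orientation: [0.88, 0.161, 0.069, 0.441]
ft_force: [1.1, -0.9, -1.1]
finger_gap: 0.0126
```

Emit:
apply_moves(
  series=[
    [1, [-0.07, -0.09, -0.12], 0],
    [1, [-0.08, -0.09, -0.11], 0],
    [1, [-0.07, -0.08, -0.11], 0],
    [1, [-0.08, -0.09, -0.11], 0],
    [1, [-0.07, -0.09, -0.11], 0],
  ],
)

```text
clock: 25.1
tool_pos: [0.5627, 0.0936, 0.1518]
orientation: [0.88, 0.161, 0.069, 0.441]
ft_force: [0.3, -0.1, -0.4]
finger_gap: 0.0123
```

```bash
python3 - <<'E'
from stir import *
tip();look("k3")
E
```

```text
ball [25.1 42.6] low z 0.0543 F [ 0.3 -0.1 -0.4]
```

View pics/k3c.png

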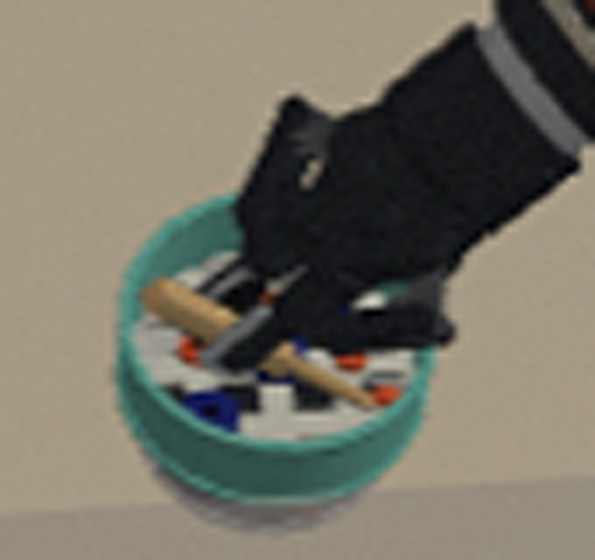

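```bash
cat > sp.py <<'E'
from stir import *
import sys
for i in range(2,len(sys.argv)-1,2):
    x,y=float(sys.argv[i]),float(sys.argv[i+1])
    print(np.round((unproj("scene",(x/7+255-.43,y/7+120-.43),float(sys.argv[1]))[0]-C)[:2]*1000,1))
E
python3 sp.py .06 384 395 352 358 190 350; python3 sp.py .052 384 395; python3 - <<'E'
from stir import *
print((proj("scene",[C+[.017,.051,.052],C+[.017,.051,.045]])-[255,120]+.43)*7)
E
```

```text
[24.2 48.9]
[ 2.8 36.6]
[ -5.6 -38. ]
[18.8 50.4]
[[384.70868977 391.76429835]
 [383.06210585 400.25957808]]
```

```bash
python3 - <<'E'
from stir import *
stir([(21.5,45,.0542,1,0),(28,38,.0545,2,0),(28,38,.075,3,0)])
E
```

```text
[[1,[-0.1,-0.07,-0.1],0.0],[1,[0.08,0.11,0.14],0.0],[1,[0.07,0.11,0.13],0.0],[1,[-0.01,0.22,-0.16],0.0],[1,[-0.0,0.22,-0.17],0.0],[1,[-0.01,0.21,-0.16],0.0]]
max 0.22 end [0.5655 0.089  0.1724] y [ 0.223 -0.559  0.799] z [ 0.264 -0.754 -0.601]
```

Emit:
apply_moves(
  series=[
    [1, [-0.1, -0.07, -0.1], 0],
    [1, [0.08, 0.11, 0.14], 0],
    [1, [0.07, 0.11, 0.13], 0],
    [1, [-0.01, 0.22, -0.16], 0],
    [1, [0, 0.22, -0.17], 0],
    [1, [-0.01, 0.21, -0.16], 0],
  ],
)

```text
clock: 25.75
tool_pos: [0.5662, 0.0884, 0.1735]
orientation: [0.88, 0.161, 0.069, 0.441]
ft_force: [-0.3, 0.3, -0.6]
finger_gap: 0.0123
```

```bash
python3 - <<'E'
from stir import *
tip();look("k4")
E
```

```text
ball [28.7 37.4] low z 0.076 F [-0.3  0.3 -0.6]
```

View pics/k4c.png

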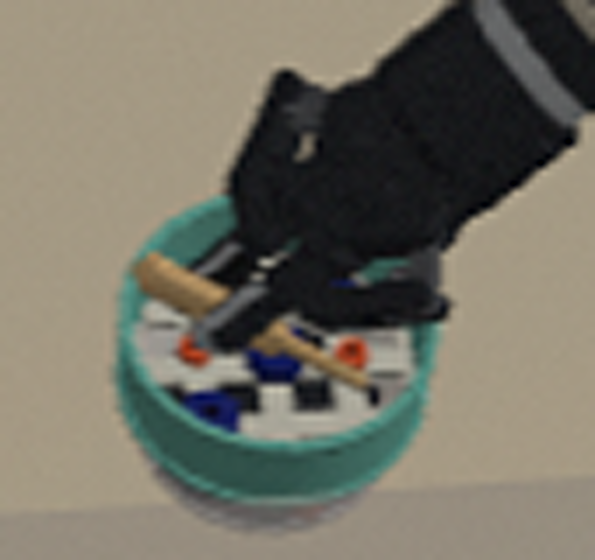

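```bash
python3 sp.py .06 351 352 195 348; python3 - <<'E'
from stir import *
stir([(-12.5,25.8,.076,3,0),(-12.5,25.8,.0545,3,0),(9,44.3,.0542,7,0),(12.5,47,.0542,1,0)])
E
```

```text
[-0.6 36.5]
[ -6.6 -35.6]
[[1,[-0.58,-0.05,-0.02],0.0],[1,[-0.57,-0.05,-0.02],0.0],[1,[-0.58,-0.04,-0.02],0.0],[1,[0.0,-0.23,0.17],0.0],[1,[0.01,-0.23,0.18],0.0],[1,[0.0,-0.23,0.17],0.0],[1,[0.15,-0.03,-0.05],0.0],[1,[0.15,-0.04,-0.04],0.0],[1,[0.16,-0.03,-0.05],0.0],[1,[0.15,-0.03,-0.04],0.0]]
[[1,[0.15,-0.04,-0.05],0.0],[1,[0.15,-0.03,-0.05],0.0],[1,[0.16,-0.03,-0.04],0.0],[1,[0.16,-0.03,-0.05],0.0]]
max 0.58 end [0.5498 0.0979 0.1519] y [ 0.221 -0.559  0.799] z [ 0.265 -0.754 -0.601]
```

Emit:
apply_moves(
  series=[
    [1, [-0.58, -0.05, -0.02], 0],
    [1, [-0.57, -0.05, -0.02], 0],
    [1, [-0.58, -0.04, -0.02], 0],
    [1, [0, -0.23, 0.17], 0],
    [1, [0.01, -0.23, 0.18], 0],
    [1, [0, -0.23, 0.17], 0],
    [1, [0.15, -0.03, -0.05], 0],
    [1, [0.15, -0.04, -0.04], 0],
    [1, [0.16, -0.03, -0.05], 0],
    [1, [0.15, -0.03, -0.04], 0],
  ],
)

```text
clock: 26.8
tool_pos: [0.5371, 0.0874, 0.1499]
orientation: [0.88, 0.161, 0.069, 0.441]
ft_force: [-0.4, -0.9, 0.4]
finger_gap: 0.0127
```

Emit:
apply_moves(
  series=[
    [1, [0.15, -0.04, -0.05], 0],
    [1, [0.15, -0.03, -0.05], 0],
    [1, [0.16, -0.03, -0.04], 0],
    [1, [0.16, -0.03, -0.05], 0],
    [1, [-0.16, 0.03, 0.05], 0],
    [1, [0, 0.24, -0.18], 0],
    [1, [0, 0.24, -0.18], 0],
    [1, [0, 0.24, -0.18], 0],
  ],
)

```text
clock: 27.6
tool_pos: [0.5463, 0.0951, 0.173]
orientation: [0.88, 0.161, 0.069, 0.441]
ft_force: [0.8, 0.3, -0.0]
finger_gap: 0.0127
```

```bash
python3 - <<'E'
from stir import *
tip();look("k5")
E
```

```text
ball [ 8.7 44.2] low z 0.0755 F [ 0.8  0.3 -0. ]
```

View pics/k5c.png

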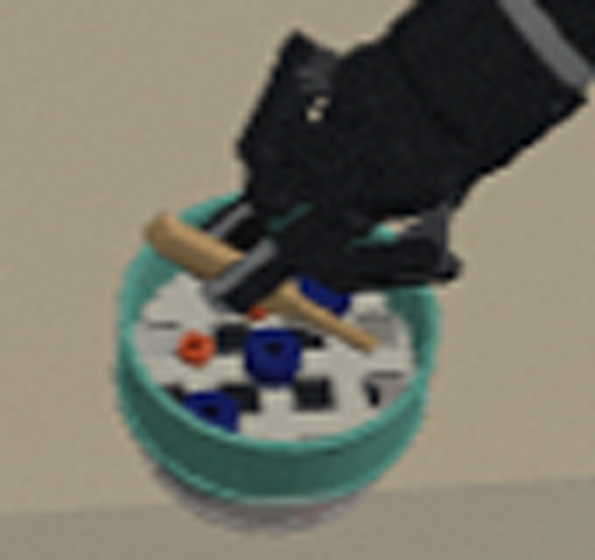

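```bash
python3 - <<'E'
from stir import *
print((unproj("scene",(278/10+264-.45,211/10+142-.45),.06)-C)*1000)
stir([(-45,6,.076,4,0),(-45,6,.0545,3,0),(-24,-11,.0542,7,0),(-27,-8.5,.0542,1,0),(-27,-8.5,.0755,3,0)])
E
```

```text
[[-31.64476538  -3.96438217  60.        ]]
[[1,[-0.64,0.09,0.15],0.0],[1,[-0.65,0.08,0.15],0.0],[1,[-0.64,0.09,0.15],0.0],[1,[-0.65,0.09,0.15],0.0],[1,[0.01,-0.23,0.17],0.0],[1,[0.0,-0.23,0.18],0.0],[1,[0.01,-0.23,0.17],0.0],[1,[0.08,0.08,0.11],0.0],[1,[0.08,0.08,0.1],0.0],[1,[0.08,0.08,0.11],0.0]]
[[1,[0.08,0.08,0.1],0.0],[1,[0.08,0.08,0.11],0.0],[1,[0.07,0.08,0.11],0.0],[1,[0.08,0.08,0.1],0.0],[1,[-0.07,-0.09,-0.11],0.0],[1,[-0.01,0.23,-0.17],0.0],[1,[-0.0,0.23,-0.17],0.0],[1,[-0.01,0.22,-0.17],0.0]]
max 0.65 end [0.5103 0.0425 0.173 ] y [ 0.221 -0.559  0.799] z [ 0.265 -0.754 -0.601]
```

Emit:
apply_moves(
  series=[
    [1, [-0.64, 0.09, 0.15], 0],
    [1, [-0.65, 0.08, 0.15], 0],
    [1, [-0.64, 0.09, 0.15], 0],
    [1, [-0.65, 0.09, 0.15], 0],
    [1, [0.01, -0.23, 0.17], 0],
    [1, [0, -0.23, 0.18], 0],
    [1, [0.01, -0.23, 0.17], 0],
    [1, [0.08, 0.08, 0.11], 0],
    [1, [0.08, 0.08, 0.1], 0],
    [1, [0.08, 0.08, 0.11], 0],
  ],
)

```text
clock: 28.65
tool_pos: [0.5013, 0.0494, 0.1496]
orientation: [0.88, 0.161, 0.069, 0.441]
ft_force: [-1.0, 1.2, 0.4]
finger_gap: 0.0124
```

Emit:
apply_moves(
  series=[
    [1, [0.08, 0.08, 0.1], 0],
    [1, [0.08, 0.08, 0.11], 0],
    [1, [0.07, 0.08, 0.11], 0],
    [1, [0.08, 0.08, 0.1], 0],
    [1, [-0.07, -0.09, -0.11], 0],
    [1, [-0.01, 0.23, -0.17], 0],
    [1, [0, 0.23, -0.17], 0],
    [1, [-0.01, 0.22, -0.17], 0],
  ],
)

```text
clock: 29.45
tool_pos: [0.5097, 0.0426, 0.1715]
orientation: [0.88, 0.161, 0.069, 0.441]
ft_force: [0.9, -0.1, -0.4]
finger_gap: 0.0123
```

```bash
python3 - <<'E'
from stir import *
tip();look("k6")
E
```

```text
ball [-27.8  -8.4] low z 0.074 F [ 0.9 -0.1 -0.4]
```

View pics/k6c.png

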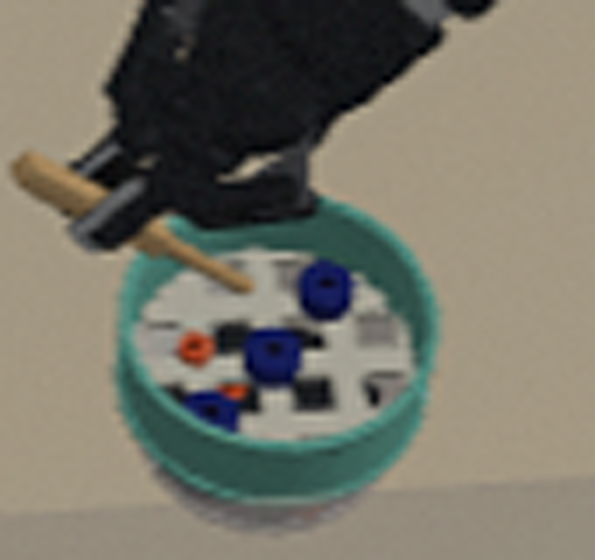

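```bash
python3 - <<'E'
from stir import *
p,M=cur()
th=np.linspace(0,2*np.pi,720)
rim=np.concatenate([np.c_[r*np.cos(th),r*np.sin(th),np.full(720,.091)] for r in(.0675,.074)])
for sp in(0,-.3,-.45,-.6,-.75):
    Mx=M@R.from_rotvec([0,0,sp]).as_matrix();u=Mx[:,1]
    for e in((2.4,-22.3),(-11,-42.3)):
        b=np.array([e[0]/1e3,e[1]/1e3,.0545+.0045]);d=rim-b;s=d@u;dist=np.linalg.norm(d-s[:,None]*u,axis=1)
        ok=(s>0)&(s<.13);clear=dist-np.where(s<.07,.0045,.0099)
        tcp=C+b+u*.1305+Mx[:,2]*.0187
        print(sp,np.round(u,2),e,"clear mm",round(clear[ok].min()*1000,1),"ik",ik(tcp,Mx,get_state()["joint_pos"])[1])
E
```

```text
0 [ 0.22 -0.56  0.8 ] (2.4, -22.3) clear mm 12.7 ik 6.367201015162051e-10
0 [ 0.22 -0.56  0.8 ] (-11, -42.3) clear mm -2.2 ik 4.770601668506868e-12
-0.3 [ 0.49 -0.43  0.76] (2.4, -22.3) clear mm 11.6 ik 1.8680580382202732e-10
-0.3 [ 0.49 -0.43  0.76] (-11, -42.3) clear mm 0.7 ik 2.606076467824385e-13
-0.45 [ 0.61 -0.35  0.71] (2.4, -22.3) clear mm 9.5 ik 1.4263851830837499e-08
-0.45 [ 0.61 -0.35  0.71] (-11, -42.3) clear mm 1.2 ik 6.236479078203183e-11
-0.6 [ 0.71 -0.27  0.65] (2.4, -22.3) clear mm 6.2 ik 2.3120589453477197e-12
-0.6 [ 0.71 -0.27  0.65] (-11, -42.3) clear mm 0.9 ik 1.1055008547947496e-08
-0.75 [ 0.8  -0.17  0.57] (2.4, -22.3) clear mm 0.2 ik 1.9680268154450407e-10
-0.75 [ 0.8  -0.17  0.57] (-11, -42.3) clear mm -0.7 ik 1.2316258312094854e-12
```

```bash
python3 - <<'E'
from stir import *
stir([(2.4,-22.3,.082,5,-.45),(2.4,-22.3,.0548,4,0),(-10.5,-41.3,.0548,7,0)])
E
```

```text
[[1,[0.64,0.05,0.12],-0.6],[1,[0.63,0.11,0.11],-0.6],[1,[0.61,0.17,0.12],-0.6],[1,[0.6,0.22,0.11],-0.6],[1,[0.58,0.28,0.12],-0.6],[1,[0.1,-0.19,0.16],0.0],[1,[0.1,-0.2,0.16],0.0],[1,[0.09,-0.19,0.17],0.0],[1,[0.1,-0.2,0.16],0.0],[1,[-0.11,-0.01,0.06],0.0]]
[[1,[-0.12,-0.0,0.06],0.0],[1,[-0.11,-0.01,0.07],0.0],[1,[-0.12,-0.0,0.06],0.0],[1,[-0.11,-0.01,0.06],0.0],[1,[-0.12,-0.01,0.06],0.0],[1,[-0.11,-0.0,0.07],0.0]]
max 0.64 end [0.5775 0.0364 0.1409] y [ 0.607 -0.353  0.712] z [ 0.265 -0.754 -0.601]
```

Emit:
apply_moves(
  series=[
    [1, [0.64, 0.05, 0.12], -0.6],
    [1, [0.63, 0.11, 0.11], -0.6],
    [1, [0.61, 0.17, 0.12], -0.6],
    [1, [0.6, 0.22, 0.11], -0.6],
    [1, [0.58, 0.28, 0.12], -0.6],
    [1, [0.1, -0.19, 0.16], 0],
    [1, [0.1, -0.2, 0.16], 0],
    [1, [0.09, -0.19, 0.17], 0],
    [1, [0.1, -0.2, 0.16], 0],
  ],
)

```text
clock: 30.4
tool_pos: [0.5888, 0.055, 0.1378]
orientation: [0.822, 0.353, -0.031, 0.446]
ft_force: [2.5, -2.4, 5.4]
finger_gap: 0.0126
```

```bash
python3 - <<'E'
from stir import *
look("k7");tip()
stir([(-10.5,-41.3,.0548,7,0),(-10.5,-41.3,.0548,1,0)])
E
```

```text
ball [  0.7 -23. ] low z 0.0512 F [-0.8  0.7  1.6]
[[1,[-0.11,0.01,0.05],0.0],[1,[-0.12,0.02,0.05],0.0],[1,[-0.11,0.01,0.05],0.0],[1,[-0.11,0.01,0.05],0.0],[1,[-0.12,0.01,0.05],0.0],[1,[-0.11,0.02,0.05],0.0],[1,[-0.11,0.01,0.05],0.0],[1,[-0.0,-0.0,-0.0],0.0]]
max 0.12 end [0.5776 0.0365 0.1408] y [ 0.609 -0.353  0.711] z [ 0.264 -0.755 -0.601]
```

View pics/k7c.png

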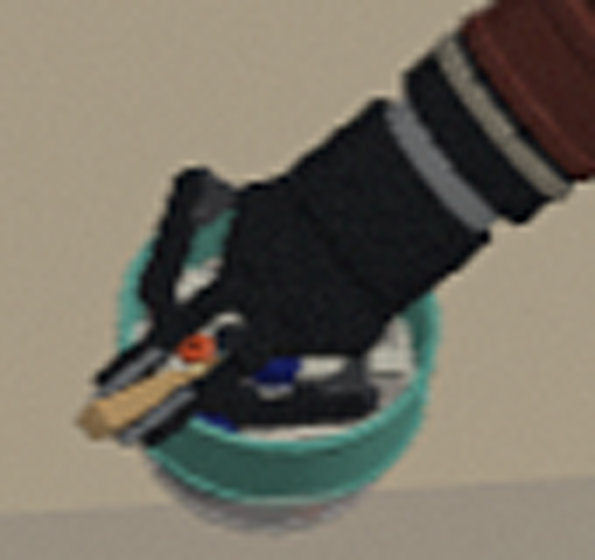

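Emit:
apply_moves(
  series=[
    [1, [0, 0.06, -0.05], 0],
    [1, [0, 0, 0], 0],
  ],
)

```text
clock: 30.65
tool_pos: [0.5901, 0.0557, 0.1407]
orientation: [0.822, 0.353, -0.031, 0.445]
ft_force: [0.4, 0.3, -0.5]
finger_gap: 0.0124
```

```bash
python3 - <<'E'
from stir import *
tip()
stir([(-10.5,-41.3,.0550,7,0)])
E
```

```text
ball [  2.2 -22.1] low z 0.0547 F [ 0.4  0.3 -0.5]
[[1,[-0.12,-0.0,0.06],0.0],[1,[-0.11,-0.01,0.07],0.0],[1,[-0.12,-0.0,0.06],0.0],[1,[-0.11,-0.01,0.06],0.0],[1,[-0.12,-0.0,0.06],0.0],[1,[-0.11,-0.0,0.07],0.0],[1,[-0.12,-0.01,0.06],0.0]]
max 0.12 end [0.5774 0.0364 0.141 ] y [ 0.608 -0.353  0.711] z [ 0.264 -0.754 -0.601]
```

Emit:
apply_moves(
  series=[
    [1, [-0.12, 0, 0.06], 0],
    [1, [-0.11, -0.01, 0.06], 0],
    [1, [-0.12, 0, 0.06], 0],
    [1, [-0.11, -0.01, 0.06], 0],
    [1, [-0.12, 0, 0.06], 0],
    [1, [-0.11, 0, 0.06], 0],
    [1, [-0.12, -0.01, 0.06], 0],
  ],
)

```text
clock: 31.35
tool_pos: [0.577, 0.0364, 0.1409]
orientation: [0.822, 0.353, -0.031, 0.446]
ft_force: [-0.5, 1.0, -0.4]
finger_gap: 0.0123
```

```bash
python3 - <<'E'
from stir import *
tip();look("k8")
E
```

```text
ball [-10.9 -41.4] low z 0.0549 F [-0.5  1.  -0.4]
```

View pics/k8c.png

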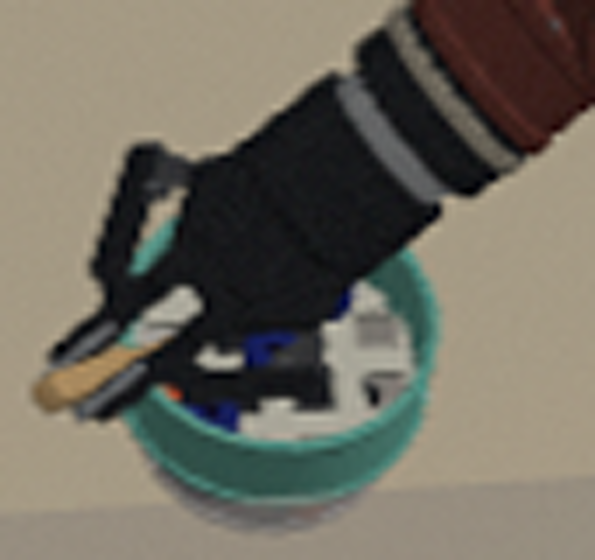

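```bash
python3 - <<'E'
from stir import *
stir([(-6,-34,.0555,2,0),(-2,-28,.085,4,0),(0,-5,.16,6,.45)])
print((proj("scene",[C+[.017,-.051,.045],C+[.017,-.051,.01],C+[-.017,-.051,.052],C+[-.017,-.051,.01]])-[255,120]+.43)*7)
E
```

```text
[[1,[0.16,0.02,-0.1],0.0],[1,[0.15,0.02,-0.09],0.0],[1,[-0.04,0.21,-0.21],0.0],[1,[-0.05,0.21,-0.21],0.0],[1,[-0.04,0.21,-0.22],0.0],[1,[-0.04,0.22,-0.21],0.0],[1,[-0.47,0.22,-0.41],0.5],[1,[-0.45,0.26,-0.41],0.5],[1,[-0.43,0.29,-0.42],0.5],[1,[-0.4,0.32,-0.41],0.5]]
[[1,[-0.38,0.35,-0.41],0.5],[1,[-0.36,0.38,-0.41],0.5]]
max 0.5 end [0.5376 0.0458 0.2576] y [ 0.223 -0.559  0.799] z [ 0.264 -0.754 -0.601]
[[164.52134683 409.69427566]
 [161.19130143 451.01585947]
 [159.27181953 341.11777047]
 [155.47218745 391.79206171]]
```

Emit:
apply_moves(
  series=[
    [1, [0.16, 0.02, -0.1], 0],
    [1, [0.15, 0.02, -0.09], 0],
    [1, [-0.04, 0.21, -0.21], 0],
    [1, [-0.05, 0.21, -0.21], 0],
    [1, [-0.04, 0.21, -0.22], 0],
    [1, [-0.04, 0.22, -0.21], 0],
    [1, [-0.47, 0.22, -0.41], 0.5],
    [1, [-0.45, 0.26, -0.41], 0.5],
    [1, [-0.43, 0.29, -0.42], 0.5],
    [1, [-0.4, 0.32, -0.41], 0.5],
  ],
)

```text
clock: 32.4
tool_pos: [0.554, 0.0478, 0.23]
orientation: [0.866, 0.225, 0.037, 0.445]
ft_force: [-0.2, 0.5, -0.7]
finger_gap: 0.0122
```

```bash
python3 - <<'E'
from stir import *
tip();look("k9")
E
```

```text
ball [ -1.2 -10.5] low z 0.134 F [-0.2  0.5 -0.7]
```

View pics/k9c.png

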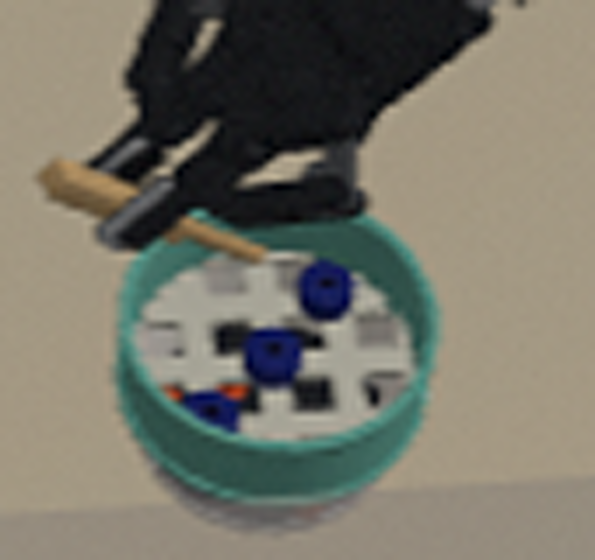

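```bash
python3 - <<'E'
from stir import *
print((proj("scene",[C+[-.017,-.017,.009],C+[-.017,-.051,.009],C+[.051,.017,.055]])-[255,120]+.43)*7)
m=grab_frame("top");cv2.imwrite("pics/t9.png",m);crop(m,175,165,75,75,8,"pics/t9c.png")
s=cv2.imread("pics/k9.png");crop(s,265,165,60,40,12,"pics/k9d.png")
print([(np.round((np.array(d["at"])-C)*1000).tolist(),round(d["confidence"],2)) for d in mark_of("small1","top")])
print([(np.round((np.array(d["at"])-C)*1000).tolist(),round(d["confidence"],2)) for d in mark_of("small1","scene")])
E
```

```text
[[225.86152128 389.9355621 ]
 [155.38401102 392.96703699]
 [320.47896079 452.86400215]]
[([-17.0, -17.0, 9.0], 0.56)]
[([-38.0, 29.0, 62.0], 0.24)]
```

View pics/t9c.png

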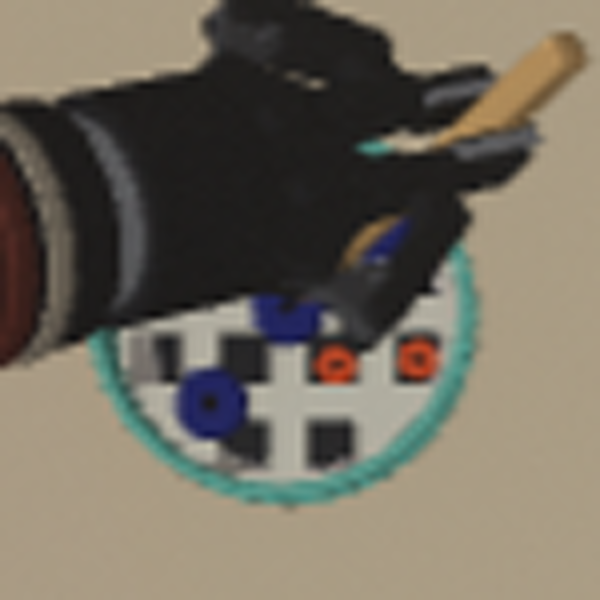

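View pics/k9d.png

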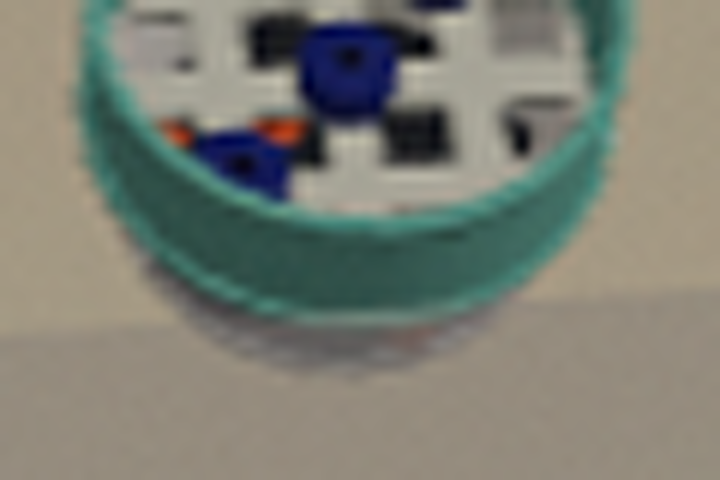

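```bash
python3 - <<'E'
from plan import *
L2=LO.copy()
def simrow(j,p,M,d,w):
    tp=p+M@(np.array(d)*.025)
    def f(x):
        a,B=fk(x);return np.r_[a-tp,w*R.from_matrix(M.T@B).as_rotvec()]
    s=least_squares(f,np.clip(j,LO+1e-4,HI-1e-4),bounds=(LO,HI));return s.x
# replay of first untilt to fit w
import json
D=[json.loads(l) for l in open('log.txt')]
for w in(.1,.2,.3,.5):
    j=np.array(D[1][0]);o=[]
    for k in range(10):
        p,M=fk(j);j=simrow(j,p,M,[-1,0,-.1 if k<3 else 0],w)
        if k in(2,5,9): p,M=fk(j);o.append((round(float(np.arccos(-M[2,2])),3),np.round(p,3).tolist()))
    print(w,o)
E
sed -n 1,6p log.txt | cut -c1-80
```

```text
0.1 [(0.042, [0.145, -0.29, 0.235]), (0.132, [0.113, -0.227, 0.237]), (0.36, [0.072, -0.145, 0.259])]
0.2 [(0.06, [0.149, -0.297, 0.236]), (0.087, [0.121, -0.243, 0.239]), (0.276, [0.085, -0.173, 0.26])]
0.3 [(0.082, [0.153, -0.305, 0.238]), (0.038, [0.13, -0.261, 0.242]), (0.186, [0.099, -0.203, 0.26])]
0.5 [(0.118, [0.159, -0.318, 0.242]), (0.047, [0.143, -0.29, 0.247]), (0.052, [0.122, -0.251, 0.262])]
[[-1.3526530132285741, -0.20969808373631996, -0.21520522291961217, 1.39045292344
[[-1.4854192963379598, -0.794463028209701, -0.6213165331648297, 1.57491645378510
[[-1.5204803790436834, -0.8410754464737484, -0.6285088685099276, 1.6621403171419
[[-1.5447423849936806, -0.8409761314146241, -0.6128657876321123, 1.7343113335847
[[-1.5851848291748947, -0.840732415039854, -0.5817513688722928, 1.83766188542399
[[-0.5505487873149341, 0.03328671908682145, -0.12636095908062892, 1.402780010286
```

```bash
cat > sim.py <<'E'
from plan import *
W=.6
def simrow(j,d,sp=0):
    p,M=fk(j);d=np.array(d,float)
    tp=p+M@(d*.025);Mt=M@R.from_rotvec([0,0,sp*.15]).as_matrix()
    def f(x):
        a,B=fk(x);return np.r_[a-tp,W*R.from_matrix(Mt.T@B).as_rotvec()]
    return least_squares(f,np.clip(j,LO+1e-4,HI-1e-4),bounds=(LO,HI)).x
E
python3 - <<'E'
from sim import *
p0,M=cur();M=M@R.from_rotvec([0,0,.15]).as_matrix();j0=get_state()["joint_pos"]
print(np.round(M,3).tolist())
az=np.arctan2(M[1,2],M[0,2]);print("az",az)
for z0 in(.25,.35,.45):
  for dz in(0,-1,1):
    q=np.array([.65*np.cos(az),.65*np.sin(az),z0]);j,e=ik(q,M,[-1.3,-.3,-.2,.8,0,0]);
    o=[]
    for k in range(60):
        p,MM=fk(j)
        inw=np.array([-np.cos(az),-np.sin(az),0.]);t=inw*.9+np.array([0,0,dz*.5]);d=MM.T@t;d/=np.abs(d).max()
        j=simrow(j,d)
        if k%10==9:
            p,MM=fk(j);tip=p-MM[:,2]*.0187-MM[:,1]*.135;o.append((round(float(np.arcsin(MM[2,1])),2),round(float(np.hypot(*p[:2])),2),round(p[2],2),np.round(tip,2).tolist()))
    print(z0,dz,round(e,4));print(*o,sep="\n")
E
```

```text
[[0.938, 0.224, 0.265], [0.346, -0.558, -0.754], [-0.021, 0.799, -0.601]]
az -1.2332510684808615
0.25 0 0.0114
(0.65, 0.57, np.float64(0.28), [0.12, -0.44, 0.21])
(0.47, 0.43, np.float64(0.33), [0.01, -0.31, 0.28])
(0.39, 0.29, np.float64(0.33), [-0.13, -0.16, 0.3])
(0.25, 0.27, np.float64(0.31), [-0.22, -0.09, 0.29])
(0.1, 0.28, np.float64(0.31), [-0.28, -0.05, 0.31])
(-0.05, 0.3, np.float64(0.31), [-0.34, -0.01, 0.33])
0.25 -1 0.0114
(0.75, 0.61, np.float64(0.11), [0.15, -0.48, 0.03])
(0.57, 0.54, np.float64(0.04), [0.09, -0.41, -0.02])
(0.42, 0.45, np.float64(-0.04), [-0.0, -0.33, -0.08])
(0.35, 0.34, np.float64(-0.16), [-0.13, -0.21, -0.19])
(0.29, 0.25, np.float64(-0.28), [-0.2, -0.09, -0.3])
(0.15, 0.26, np.float64(-0.41), [-0.26, -0.05, -0.41])
0.25 1 0.0114
(0.75, 0.58, np.float64(0.4), [0.14, -0.44, 0.33])
(0.66, 0.4, np.float64(0.57), [0.06, -0.28, 0.5])
(0.62, 0.31, np.float64(0.68), [0.1, -0.16, 0.61])
(0.73, 0.18, np.float64(0.74), [0.1, -0.01, 0.66])
(0.91, 0.13, np.float64(0.8), [0.07, 0.02, 0.7])
(1.09, 0.08, np.float64(0.87), [0.05, 0.06, 0.76])
0.35 0 0.0069
(0.67, 
[... 1221 characters left out ...]
6])
(0.5, 0.28, np.float64(0.43), [0.15, 0.32, 0.38])
0.45 -1 0.0
(0.74, 0.58, np.float64(0.38), [0.14, -0.45, 0.3])
(0.56, 0.51, np.float64(0.31), [0.07, -0.38, 0.25])
(0.44, 0.41, np.float64(0.22), [-0.04, -0.29, 0.18])
(0.41, 0.28, np.float64(0.1), [-0.17, -0.14, 0.07])
(0.29, 0.26, np.float64(-0.02), [-0.22, -0.09, -0.04])
(0.15, 0.27, np.float64(-0.15), [-0.28, -0.05, -0.15])
0.45 1 0.0
(0.84, 0.49, np.float64(0.61), [0.12, -0.37, 0.52])
(0.8, 0.35, np.float64(0.73), [0.11, -0.22, 0.65])
(0.82, 0.22, np.float64(0.83), [0.12, -0.06, 0.74])
(1.01, 0.11, np.float64(0.84), [0.06, 0.03, 0.74])
(1.2, 0.06, np.float64(0.9), [0.03, 0.08, 0.78])
(1.4, 0.09, np.float64(0.95), [-0.01, 0.12, 0.82])
```

```bash
python3 - <<'E'
from sim import *
p0,M=cur();M=M@R.from_rotvec([0,0,.15-np.pi/2]).as_matrix()
print(np.round(M,3).tolist())
for A in(-1.23,-1.1):
 for z0,r0 in((.3,.68),(.35,.66),(.42,.64)):
    q=np.array([r0*np.cos(A),r0*np.sin(A),z0]);j,e=ik(q,M,[-1.3,-.3,-.2,.8,0,-1.5]);
    o=[];js=[]
    for k in range(55):
        p,MM=fk(j)
        a=np.arctan2(p[1],p[0]) 
        zt=.30; t=np.array([-np.cos(a),-np.sin(a),np.clip((zt-p[2])*6,-.6,.6)]);d=MM.T@t;d/=np.abs(d).max()
        j=simrow(j,d)
        if k%6==5:
            p,MM=fk(j);tip=p-MM[:,2]*.0187-MM[:,1]*.135;o.append((round(float(np.arccos(-MM[2,2])),2),np.round(MM[:2,2],2).tolist(),round(float(np.hypot(*p[:2])),2),np.round(p,2).tolist(),np.round(tip,2).tolist(),np.round(j,2).tolist()))
    print(A,z0,r0,round(e,4));print(*o,sep="\n")
E
```

```text
[[-0.224, 0.938, 0.265], [0.558, 0.346, -0.754], [-0.799, -0.021, -0.601]]
-1.23 0.3 0.68 0.0
(0.79, [0.25, -0.67], 0.62, [0.2, -0.59, 0.31], [0.07, -0.63, 0.33], [-1.58, -0.84, -0.73, 0.93, 0.26, -1.85])
(0.66, [0.24, -0.56], 0.56, [0.17, -0.54, 0.32], [0.04, -0.58, 0.34], [-1.67, -0.84, -0.63, 1.19, 0.3, -1.96])
(0.54, [0.25, -0.45], 0.5, [0.13, -0.48, 0.33], [0.0, -0.52, 0.34], [-1.8, -0.84, -0.56, 1.43, 0.35, -2.12])
(0.45, [0.27, -0.34], 0.42, [0.08, -0.42, 0.34], [-0.04, -0.47, 0.34], [-1.99, -0.84, -0.51, 1.68, 0.39, -2.36])
(0.4, [0.3, -0.24], 0.35, [0.03, -0.35, 0.34], [-0.09, -0.4, 0.33], [-2.26, -0.84, -0.48, 1.94, 0.4, -2.71])
(0.38, [0.34, -0.15], 0.28, [-0.01, -0.28, 0.33], [-0.14, -0.34, 0.31], [-2.55, -0.84, -0.51, 2.11, 0.32, -3.04])
(0.35, [0.34, -0.06], 0.25, [-0.04, -0.24, 0.29], [-0.16, -0.3, 0.27], [-2.65, -0.84, -0.57, 2.11, 0.22, -3.14])
(0.33, [0.32, 0.04], 0.22, [-0.05, -0.21, 0.27], [-0.17, -0.27, 0.25], [-2.67, -0.84, -0.61, 2.11, 0.12, -3.14])
(0.34, [0.31, 0.14], 0.19, [-0.06, -0.18, 0.26], [-0.18, -0.24, 0.23], [-2.69, -0.84, -0.64, 2.11, 0.01, -3.14])

[... 4451 characters left out ...]
-0.56, 1.29, -0.06, -1.61])
(0.45, [0.04, -0.43], 0.45, [0.25, -0.38, 0.34], [0.12, -0.41, 0.37], [-1.21, -0.84, -0.52, 1.46, -0.11, -1.56])
(0.36, [-0.03, -0.35], 0.39, [0.23, -0.32, 0.34], [0.1, -0.35, 0.38], [-1.14, -0.84, -0.48, 1.62, -0.17, -1.47])
(0.3, [-0.11, -0.27], 0.33, [0.22, -0.24, 0.34], [0.09, -0.27, 0.38], [-1.03, -0.84, -0.46, 1.77, -0.24, -1.34])
(0.29, [-0.2, -0.2], 0.25, [0.2, -0.16, 0.34], [0.07, -0.19, 0.4], [-0.86, -0.84, -0.45, 1.94, -0.29, -1.14])
(0.36, [-0.32, -0.16], 0.18, [0.16, -0.07, 0.34], [0.04, -0.1, 0.4], [-0.6, -0.84, -0.48, 2.11, -0.32, -0.83])
(0.44, [-0.39, -0.17], 0.15, [0.15, -0.03, 0.29], [0.03, -0.06, 0.36], [-0.45, -0.84, -0.6, 2.11, -0.33, -0.65])
```

```bash
python3 - <<'E'
from sim import *
p,M=cur();j=get_state()["joint_pos"]
p1,M1=rows(p,M,[([.52,-.33,.38],-.6,18),([.27,-.615,.34],-.82,17)],1)
# sim
for q,sp,n in [([.52,-.33,.38],-.6,18),([.27,-.615,.34],-.82,17)]:
    p0,_=fk(j)
    for i in range(n):
        a,B=fk(j);t=p0+(np.array(q)-p0)*(i+1)/n;j=simrow(j,B.T@(t-a)/.025,sp/n/.15)
    a,B=fk(j);print(np.round(a,3),np.round(B[:,2],3),np.round(j,2))
E
```

```text
[[1,[-0.47,0.66,0.41],-0.22],[1,[-0.5,0.64,0.41],-0.22],[1,[-0.51,0.62,0.41],-0.22],[1,[-0.54,0.61,0.41],-0.22],[1,[-0.55,0.59,0.42],-0.22],[1,[-0.58,0.57,0.41],-0.22],[1,[-0.59,0.55,0.41],-0.22],[1,[-0.61,0.53,0.41],-0.22],[1,[-0.63,0.51,0.41],-0.22],[1,[-0.64,0.49,0.41],-0.22]]
[[1,[-0.66,0.46,0.41],-0.22],[1,[-0.68,0.45,0.41],-0.22],[1,[-0.69,0.42,0.42],-0.22],[1,[-0.7,0.4,0.41],-0.22],[1,[-0.72,0.38,0.41],-0.22],[1,[-0.73,0.35,0.41],-0.22],[1,[-0.74,0.33,0.41],-0.22],[1,[-0.75,0.31,0.41],-0.22],[1,[-0.69,-0.41,0.41],-0.32],[1,[-0.67,-0.44,0.4],-0.32]]
[[1,[-0.64,-0.47,0.41],-0.32],[1,[-0.63,-0.5,0.41],-0.32],[1,[-0.59,-0.53,0.4],-0.32],[1,[-0.58,-0.56,0.41],-0.32],[1,[-0.54,-0.58,0.41],-0.32],[1,[-0.52,-0.61,0.4],-0.32],[1,[-0.48,-0.64,0.41],-0.32],[1,[-0.46,-0.65,0.41],-0.32],[1,[-0.42,-0.68,0.4],-0.32],[1,[-0.39,-0.7,0.41],-0.32]]
[[1,[-0.36,-0.72,0.41],-0.32],[1,[-0.32,-0.73,0.4],-0.32],[1,[-0.28,-0.75,0.41],-0.32],[1,[-0.25,-0.76,0.41],-0.32],[1,[-0.22,-0.77,0.4],-0.32]]
max 0.77 end [ 0.2699 -0.615   0.3401] y [ 0.94   0.34  -0.012] z [ 0.265 -0.754 -0.601]
[ 0.52 -0.33  0.38] [ 0.265 -0.754 -0.601] [-0.52 -0.67 -0.57  0.88 -0.55 -0.3 ]
[ 0.27  -0.615  0.34 ] [ 0.225 -0.735 -0.639] [-1.39 -0.76 -0.69  0.76  0.09 -1.7 ]
```

Emit:
apply_moves(
  series=[
    [1, [-0.47, 0.66, 0.41], -0.22],
    [1, [-0.5, 0.64, 0.41], -0.22],
    [1, [-0.51, 0.62, 0.41], -0.22],
    [1, [-0.54, 0.61, 0.41], -0.22],
    [1, [-0.55, 0.59, 0.42], -0.22],
    [1, [-0.58, 0.57, 0.41], -0.22],
    [1, [-0.59, 0.55, 0.41], -0.22],
    [1, [-0.61, 0.53, 0.41], -0.22],
    [1, [-0.63, 0.51, 0.41], -0.22],
    [1, [-0.64, 0.49, 0.41], -0.22],
  ],
)

```text
clock: 33.6
tool_pos: [0.5346, -0.1631, 0.3119]
orientation: [0.816, 0.367, -0.039, 0.445]
ft_force: [0.0, 0.2, -0.4]
finger_gap: 0.0124
```

```bash
python3 - <<'E'
from stir import *
m=grab_frame("top");cv2.imwrite("pics/t10.png",m);crop(m,175,165,75,75,8,"pics/t10c.png")
print([(np.round((np.array(d["at"])-C)*1000).tolist(),round(d["confidence"],2)) for d in mark_of("small1","top")])
E
```

```text
[([252.0, -88.0, 2.0], 0.7)]
```

View pics/t10c.png

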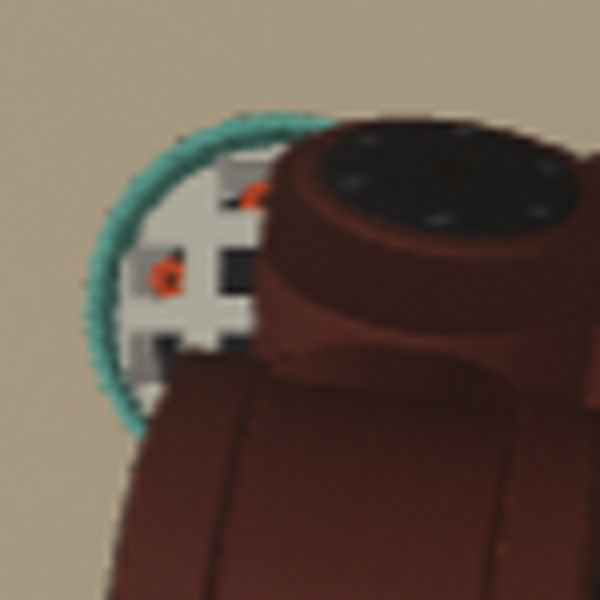

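Emit:
apply_moves(
  series=[
    [1, [-0.66, 0.46, 0.41], -0.22],
    [1, [-0.68, 0.45, 0.41], -0.22],
    [1, [-0.69, 0.42, 0.42], -0.22],
    [1, [-0.7, 0.4, 0.41], -0.22],
    [1, [-0.72, 0.38, 0.41], -0.22],
    [1, [-0.73, 0.35, 0.41], -0.22],
    [1, [-0.74, 0.33, 0.41], -0.22],
    [1, [-0.75, 0.31, 0.41], -0.22],
    [1, [-0.69, -0.41, 0.41], -0.32],
    [1, [-0.67, -0.44, 0.4], -0.32],
  ],
)

```text
clock: 34.7
tool_pos: [0.4895, -0.3639, 0.3736]
orientation: [0.737, 0.508, -0.117, 0.43]
ft_force: [0.5, -0.2, -0.3]
finger_gap: 0.0125
```

Emit:
apply_moves(
  series=[
    [1, [-0.64, -0.47, 0.41], -0.32],
    [1, [-0.63, -0.5, 0.41], -0.32],
    [1, [-0.59, -0.53, 0.4], -0.32],
    [1, [-0.58, -0.56, 0.41], -0.32],
    [1, [-0.54, -0.58, 0.41], -0.32],
    [1, [-0.52, -0.61, 0.4], -0.32],
    [1, [-0.48, -0.64, 0.41], -0.32],
    [1, [-0.46, -0.65, 0.41], -0.32],
    [1, [-0.42, -0.68, 0.4], -0.32],
    [1, [-0.39, -0.7, 0.41], -0.32],
  ],
)

```text
clock: 35.7
tool_pos: [0.3583, -0.5403, 0.3532]
orientation: [0.6, 0.669, -0.217, 0.381]
ft_force: [-0.5, 0.7, -0.1]
finger_gap: 0.0125
```

Emit:
apply_moves(
  series=[
    [1, [-0.36, -0.72, 0.41], -0.32],
    [1, [-0.32, -0.73, 0.4], -0.32],
    [1, [-0.28, -0.75, 0.41], -0.32],
    [1, [-0.25, -0.76, 0.41], -0.32],
    [1, [-0.22, -0.77, 0.4], -0.32],
  ],
)

```text
clock: 36.2
tool_pos: [0.2836, -0.6233, 0.3411]
orientation: [0.516, 0.736, -0.261, 0.352]
ft_force: [-0.0, -0.8, 0.5]
finger_gap: 0.0124
```

```bash
python3 st.py; cat > greedy.py <<'E'
from sim import *
import itertools,sys
n=int(sys.argv[1]) if len(sys.argv)>1 else 10
zt=float(sys.argv[2]) if len(sys.argv)>2 else .30
j=get_state()["joint_pos"]
out=[]
def cost(j):
    a,B=fk(j);r=np.hypot(*a[:2])
    return np.hypot(*B[:2,2])+ 2*max(0,.32-r)+1.0*max(0,abs(a[2]-zt)-.05)
k=0
while k<n:
    a,B=fk(j);ph=np.arctan2(a[1],a[0]);best=None
    e=np.array([np.cos(ph),np.sin(ph),0]);tn=np.array([-e[1],e[0],0]);up=np.array([0,0,1.])
    for la,v in itertools.product((-1,-.6,-.3,0,.3,.6,1),(-.8,-.4,0,.4,.8)):
        d=B.T@(-e+la*tn+v*up);d=np.round(d/np.abs(d).max(),1)
        jj=j
        for _ in range(2): jj=simrow(jj,d)
        c=cost(jj)
        if best is None or c<best[0]: best=(c,d,jj)
    m=min(2,n-k)
    for _ in range(m): out.append([1,best[1].tolist(),0])
    j=best[2];k+=2
print(str(out).replace(" ",""))
a,B=fk(j);tip=a-B[:,2]*.0187-B[:,1]*.135
print("end",np.round(a,3),"r",round(float(np.hypot(*a[:2])),3),"z",np.round(B[:,2],3),"tip",np.round(tip,2),np.round(j,2))
E
python3 greedy.py 10
```

```text
36.2 j [-1.382 -0.744 -0.7    0.711  0.105 -1.678] p [ 0.2836 -0.6233  0.3411] r 0.6848 az -1.144
x [-0.219  0.576 -0.788] y [ 0.943  0.332 -0.02 ] z [ 0.25  -0.747 -0.616] tilt 0.907 F [-0.  -0.8  0.5] gap 0.0124
[[1,[0.8,-0.9,-1.0],0],[1,[0.8,-0.9,-1.0],0],[1,[1.0,0.3,-0.6],0],[1,[1.0,0.3,-0.6],0],[1,[0.9,-0.5,-1.0],0],[1,[0.9,-0.5,-1.0],0],[1,[1.0,0.3,-0.4],0],[1,[1.0,0.3,-0.4],0],[1,[1.0,-0.0,-0.9],0],[1,[1.0,-0.0,-0.9],0]]
end [ 0.214 -0.538  0.35 ] r 0.579 z [ 0.209 -0.607 -0.767] tip [ 0.08 -0.57  0.37] [-1.51 -0.84 -0.61  1.12  0.17 -1.8 ]
```

Emit:
apply_moves(
  series=[
    [1, [0.8, -0.9, -1.0], 0],
    [1, [0.8, -0.9, -1.0], 0],
    [1, [1.0, 0.3, -0.6], 0],
    [1, [1.0, 0.3, -0.6], 0],
    [1, [0.9, -0.5, -1.0], 0],
    [1, [0.9, -0.5, -1.0], 0],
    [1, [1.0, 0.3, -0.4], 0],
    [1, [1.0, 0.3, -0.4], 0],
    [1, [1.0, 0, -0.9], 0],
    [1, [1.0, 0, -0.9], 0],
  ],
)

```text
clock: 37.2
tool_pos: [0.219, -0.5378, 0.3465]
orientation: [0.539, 0.77, -0.201, 0.277]
ft_force: [-1.0, -0.6, -0.7]
finger_gap: 0.0122
```

```bash
python3 st.py; python3 greedy.py 10
```

```text
37.2 j [-1.499 -0.84  -0.619  1.11   0.167 -1.79 ] p [ 0.219  -0.5378  0.3465] r 0.5807 az -1.184
x [-0.266  0.718 -0.643] y [ 0.941  0.339 -0.011] z [ 0.21  -0.608 -0.766] tilt 0.699 F [-1.  -0.6 -0.7] gap 0.0122
[[1,[1.0,-0.0,-0.3],0],[1,[1.0,-0.0,-0.3],0],[1,[1.0,-0.1,-0.8],0],[1,[1.0,-0.1,-0.8],0],[1,[1.0,-0.0,-0.2],0],[1,[1.0,-0.0,-0.2],0],[1,[1.0,-0.0,-0.2],0],[1,[1.0,-0.0,-0.2],0],[1,[1.0,0.3,-0.6],0],[1,[1.0,0.3,-0.6],0]]
end [ 0.196 -0.444  0.35 ] r 0.486 z [ 0.165 -0.44  -0.883] tip [ 0.07 -0.48  0.37] [-1.52 -0.84 -0.51  1.43  0.14 -1.84]
```

The model matches well. Continuing.

Emit:
apply_moves(
  series=[
    [1, [1.0, 0, -0.3], 0],
    [1, [1.0, 0, -0.3], 0],
    [1, [1.0, -0.1, -0.8], 0],
    [1, [1.0, -0.1, -0.8], 0],
    [1, [1.0, 0, -0.2], 0],
    [1, [1.0, 0, -0.2], 0],
    [1, [1.0, 0, -0.2], 0],
    [1, [1.0, 0, -0.2], 0],
    [1, [1.0, 0.3, -0.6], 0],
    [1, [1.0, 0.3, -0.6], 0],
  ],
)

```text
clock: 38.2
tool_pos: [0.195, -0.4474, 0.3502]
orientation: [0.555, 0.795, -0.139, 0.201]
ft_force: [0.7, 0.6, -0.2]
finger_gap: 0.0127
```

```bash
python3 st.py; python3 greedy.py 10
```

```text
38.2 j [-1.523 -0.84  -0.514  1.423  0.145 -1.84 ] p [ 0.195  -0.4474  0.3502] r 0.488 az -1.16
x [-0.303  0.827 -0.474] y [0.939 0.345 0.003] z [ 0.166 -0.444 -0.88 ] tilt 0.494 F [ 0.7  0.6 -0.2] gap 0.0127
[[1,[1.0,-0.1,-0.1],0],[1,[1.0,-0.1,-0.1],0],[1,[1.0,-0.0,-0.1],0],[1,[1.0,-0.0,-0.1],0],[1,[1.0,-0.1,-0.0],0],[1,[1.0,-0.1,-0.0],0],[1,[1.0,0.2,0.3],0],[1,[1.0,0.2,0.3],0],[1,[1.0,-0.1,0.4],0],[1,[1.0,-0.1,0.4],0]]
end [ 0.169 -0.385  0.289] r 0.42 z [ 0.12  -0.267 -0.956] tip [ 0.04 -0.43  0.3 ] [-1.56 -0.84 -0.57  1.57  0.12 -1.9 ]
```

Emit:
apply_moves(
  series=[
    [1, [1.0, -0.1, -0.1], 0],
    [1, [1.0, -0.1, -0.1], 0],
    [1, [1.0, 0, -0.1], 0],
    [1, [1.0, 0, -0.1], 0],
    [1, [1.0, -0.1, 0], 0],
    [1, [1.0, -0.1, 0], 0],
    [1, [1.0, 0.2, 0.3], 0],
    [1, [1.0, 0.2, 0.3], 0],
    [1, [1.0, -0.1, 0.4], 0],
    [1, [1.0, -0.1, 0.4], 0],
  ],
)

```text
clock: 39.2
tool_pos: [0.1698, -0.3862, 0.2882]
orientation: [0.563, 0.812, -0.077, 0.129]
ft_force: [-0.0, 0.7, -1.0]
finger_gap: 0.0124
```

```bash
python3 st.py; python3 greedy.py 10
```

```text
39.2 j [-1.56  -0.841 -0.572  1.562  0.12  -1.902] p [ 0.1698 -0.3862  0.2882] r 0.4219 az -1.157
x [-0.332  0.895 -0.296] y [0.935 0.353 0.019] z [ 0.122 -0.271 -0.955] tilt 0.302 F [-0.   0.7 -1. ] gap 0.0124
[[1,[1.0,0.2,0.4],0],[1,[1.0,0.2,0.4],0],[1,[1.0,-0.1,0.1],0],[1,[1.0,-0.1,0.1],0],[1,[1.0,-0.1,-0.2],0],[1,[1.0,-0.1,-0.2],0],[1,[1.0,0.2,0.2],0],[1,[1.0,0.2,0.2],0],[1,[1.0,-0.1,0.2],0],[1,[1.0,-0.1,0.2],0]]
end [ 0.155 -0.311  0.251] r 0.347 z [ 0.067 -0.086 -0.994] tip [ 0.03 -0.36  0.26] [-1.55 -0.84 -0.61  1.71  0.07 -1.91]
```

Emit:
apply_moves(
  series=[
    [1, [1.0, 0.2, 0.4], 0],
    [1, [1.0, 0.2, 0.4], 0],
    [1, [1.0, -0.1, 0.1], 0],
    [1, [1.0, -0.1, 0.1], 0],
    [1, [1.0, -0.1, -0.2], 0],
    [1, [1.0, -0.1, -0.2], 0],
    [1, [1.0, 0.2, 0.2], 0],
    [1, [1.0, 0.2, 0.2], 0],
    [1, [1.0, -0.1, 0.2], 0],
    [1, [1.0, -0.1, 0.2], 0],
  ],
)

```text
clock: 40.2
tool_pos: [0.1561, -0.3111, 0.2519]
orientation: [0.567, 0.822, -0.017, 0.054]
ft_force: [0.6, -0.4, -1.4]
finger_gap: 0.0123
```

```bash
python3 st.py; python3 greedy.py 6
```

```text
40.2 j [-1.551 -0.841 -0.61   1.711  0.067 -1.91 ] p [ 0.1561 -0.3111  0.2519] r 0.3481 az -1.106
x [-0.351  0.93  -0.107] y [0.934 0.356 0.033] z [ 0.069 -0.089 -0.994] tilt 0.112 F [ 0.6 -0.4 -1.4] gap 0.0123
[[1,[1.0,-0.1,-0.1],0],[1,[1.0,-0.1,-0.1],0],[1,[1.0,0.8,0.3],0],[1,[1.0,0.8,0.3],0],[1,[1.0,0.6,0.3],0],[1,[1.0,0.6,0.3],0]]
end [ 0.21  -0.225  0.247] r 0.308 z [ 0.026  0.008 -1.   ] tip [ 0.08 -0.27  0.26] [-1.29 -0.84 -0.61  1.8   0.03 -1.65]
```

Emit:
apply_moves(
  series=[
    [1, [1.0, -0.1, -0.1], 0],
    [1, [1.0, -0.1, -0.1], 0],
    [1, [1.0, 0.8, 0.3], 0],
    [1, [1.0, 0.8, 0.3], 0],
    [1, [1.0, 0.6, 0.3], 0],
    [1, [1.0, 0.6, 0.3], 0],
  ],
)

```text
clock: 40.8
tool_pos: [0.2105, -0.2257, 0.2487]
orientation: [0.568, 0.823, 0.01, 0.01]
ft_force: [0.5, 0.2, 0.0]
finger_gap: 0.0123
```

```bash
python3 st.py; python3 - <<'E'
from sim import *
p,M=cur();yaw=np.arctan2(M[1,1],M[0,1]);g=np.arctan2(.514,.858);print(yaw,g,"pitch y",M[2,1])
w=[([.5509,-.1823,.15],yaw-g,16)]
rows(p,M,w,1)
E
```

```text
40.8 j [-1.284 -0.841 -0.611  1.797  0.028 -1.646] p [ 0.2105 -0.2257  0.2487] r 0.3086 az -0.82
x [-0.354  0.935 -0.005] y [0.935 0.354 0.028] z [ 0.028  0.005 -1.   ] tilt 0.028 F [0.5 0.2 0. ] gap 0.0123
0.3621194154939032 0.5397336293218917 pitch y 0.027518793490935577
[[1,[-0.2,0.83,0.27],np.float64(-0.07)],[1,[-0.21,0.82,0.27],np.float64(-0.07)],[1,[-0.21,0.83,0.27],np.float64(-0.07)],[1,[-0.23,0.82,0.27],np.float64(-0.07)],[1,[-0.23,0.81,0.27],np.float64(-0.07)],[1,[-0.24,0.82,0.27],np.float64(-0.07)],[1,[-0.25,0.81,0.28],np.float64(-0.07)],[1,[-0.26,0.81,0.27],np.float64(-0.07)],[1,[-0.27,0.81,0.27],np.float64(-0.07)],[1,[-0.27,0.8,0.27],np.float64(-0.07)]]
[[1,[-0.29,0.81,0.27],np.float64(-0.07)],[1,[-0.29,0.8,0.27],np.float64(-0.07)],[1,[-0.3,0.79,0.27],np.float64(-0.07)],[1,[-0.31,0.79,0.27],np.float64(-0.07)],[1,[-0.32,0.79,0.27],np.float64(-0.07)],[1,[-0.32,0.79,0.27],np.float64(-0.07)]]
max 0.83 end [ 0.5509 -0.1822  0.1501] y [0.862 0.506 0.026] z [ 0.028  0.005 -1.   ]
```

Emit:
apply_moves(
  series=[
    [1, [-0.2, 0.83, 0.27], -0.07],
    [1, [-0.21, 0.82, 0.27], -0.07],
    [1, [-0.21, 0.83, 0.27], -0.07],
    [1, [-0.23, 0.82, 0.27], -0.07],
    [1, [-0.23, 0.81, 0.27], -0.07],
    [1, [-0.24, 0.82, 0.27], -0.07],
    [1, [-0.25, 0.81, 0.28], -0.07],
    [1, [-0.26, 0.81, 0.27], -0.07],
    [1, [-0.27, 0.81, 0.27], -0.07],
    [1, [-0.27, 0.8, 0.27], -0.07],
  ],
)

```text
clock: 41.8
tool_pos: [0.4237, -0.1992, 0.1868]
orientation: [0.524, 0.852, 0.009, 0.011]
ft_force: [-1.4, 1.0, -0.4]
finger_gap: 0.0125
```

Emit:
apply_moves(
  series=[
    [1, [-0.29, 0.81, 0.27], -0.08],
    [1, [-0.29, 0.8, 0.27], -0.08],
    [1, [-0.3, 0.79, 0.27], -0.08],
    [1, [-0.31, 0.79, 0.27], -0.08],
    [1, [-0.32, 0.79, 0.27], -0.08],
    [1, [-0.32, 0.79, 0.27], -0.08],
    [1, [0, 0, 0], 0],
  ],
)

```text
clock: 42.5
tool_pos: [0.5516, -0.182, 0.1488]
orientation: [0.492, 0.87, 0.009, 0.01]
ft_force: [-1.7, -0.0, -0.9]
finger_gap: 0.0125
```

```bash
python3 st.py; python3 - <<'E'
from stir import *
p,M=cur();yaw=np.arctan2(M[1,1],M[0,1]);g=np.arctan2(.514,.858)
rows(p,M,[([.5509,-.1823,.08],yaw-g,4),([.5509,-.1823,.03],0,5)],1)
for c in("scene","top"):
    cv2.imwrite(f"pics/{c}5.png",grab_frame(c))
crop(cv2.imread("pics/top5.png"),175,165,75,75,8,"pics/t11c.png")
crop(cv2.imread("pics/scene5.png"),130,90,120,110,6,"pics/s11.png")
tip=p-M[:,2]*.0187-M[:,1]*.135;print("pred tip scene",(proj("scene",tip)-[130,90])*6,"butt",(proj("scene",p-M[:,2]*.0187+M[:,1]*.055)-[130,90])*6)
E
```

```text
42.5 j [-0.554  0.016 -0.144  1.391  0.019 -1.095] p [ 0.5516 -0.182   0.1488] r 0.5809 az -0.319
x [-0.515  0.857 -0.009] y [0.857 0.515 0.026] z [ 0.027  0.005 -1.   ] tilt 0.027 F [-1.7 -0.  -0.9] gap 0.0125
[[1,[0.01,-0.03,0.69],np.float64(0.0)],[1,[0.0,-0.02,0.68],np.float64(0.0)],[1,[0.01,-0.03,0.69],np.float64(0.0)],[1,[0.01,-0.02,0.69],np.float64(0.0)],[1,[0.0,-0.01,0.4],0.0],[1,[0.01,-0.01,0.4],0.0],[1,[0.0,-0.01,0.4],0.0],[1,[0.0,-0.01,0.4],0.0],[1,[0.01,-0.01,0.4],0.0]]
max 0.69 end [ 0.551  -0.1822  0.03  ] y [0.857 0.515 0.026] z [ 0.027  0.005 -1.   ]
pred tip scene [[231.13516807 291.84872885]] butt [[411.50904312 540.14307293]]
```

View pics/t11c.png

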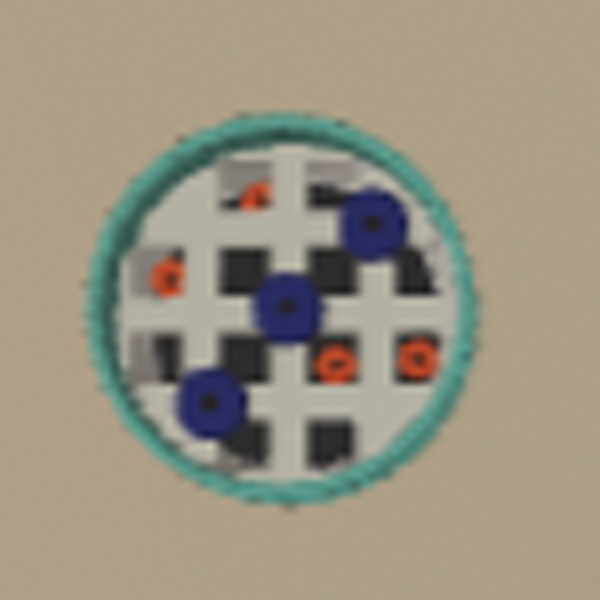

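View pics/s11.png

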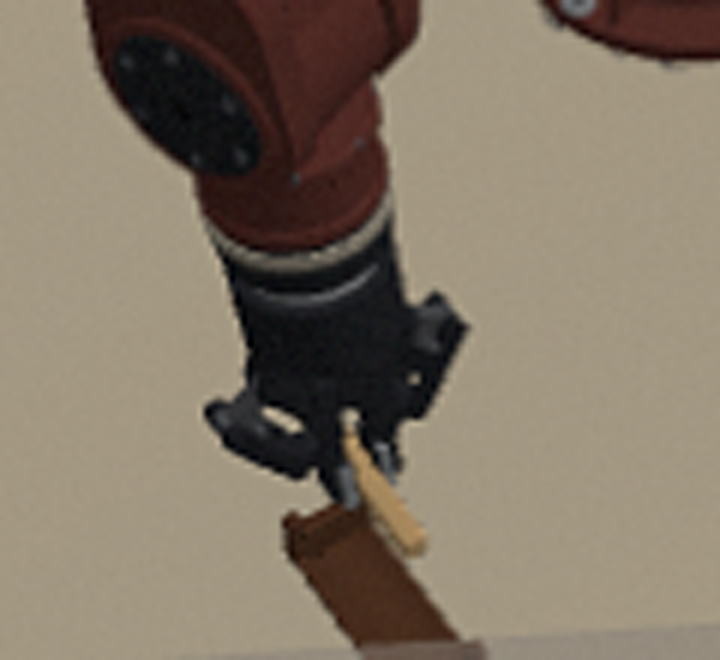

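```bash
python3 - <<'E'
from stir import *
for n,u in(("B",(166,278)),("AD",(256,196)),("F",(336,365)),("E",(417,358)),("big1",(373,225)),("big2",(288,308)),("big3",(211,403))):
    for z in(.009,.056,.066): print(n,z,np.round((unproj("top",(u[0]/8+175-.44,u[1]/8+165-.44),z)[0]-C)[:2]*1000,1),end=" ")
    print()
for c in("top","scene"): print([(np.round((np.array(d["at"])-C)*1000).tolist(),round(d["confidence"],2)) for d in mark_of("small1",c)])
s=cv2.imread("pics/scene5.png");crop(s,265,140,60,60,10,"pics/s12.png")
E
```

```text
B 0.009 [18.7 52.2] B 0.056 [13.8 46.9] B 0.066 [12.8 45.8] 
AD 0.009 [52.2 16.8] AD 0.056 [46.2 12.7] AD 0.066 [44.9 11.8] 
F 0.009 [-15.7 -16.5] F 0.056 [-19.5 -19.6] F 0.066 [-20.4 -20.2] 
E 0.009 [-12.7 -48.9] E 0.056 [-16.6 -50.9] E 0.066 [-17.4 -51.3] 
big1 0.009 [ 40.8 -30.4] big1 0.056 [ 35.2 -33. ] big1 0.066 [ 34.  -33.6] 
big2 0.009 [7.  3.1] big2 0.056 [ 2.5 -0.6] big2 0.066 [ 1.5 -1.4] 
big3 0.009 [-31.3  33.1] big3 0.056 [-34.6  28.4] big3 0.066 [-35.3  27.4] 
[([-15.0, -18.0, 8.0], 0.38)]
[([50.0, -316.0, 1.0], 0.26)]
```

View pics/s12.png

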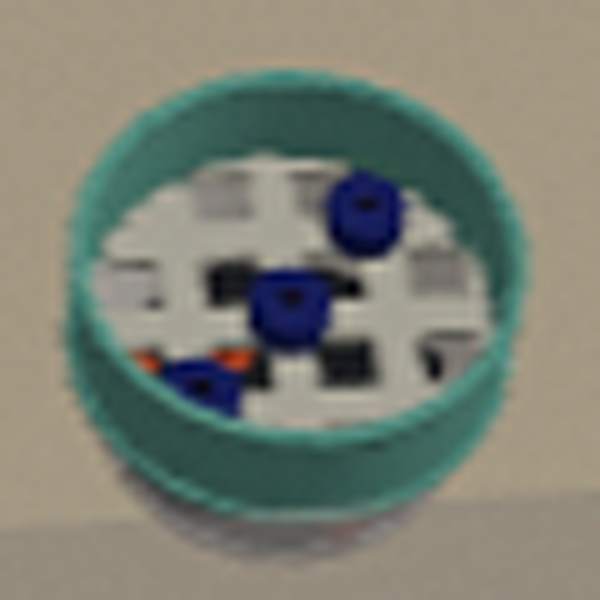

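Emit:
apply_moves(
  series=[
    [1, [0.01, -0.03, 0.69], 0],
    [1, [0, -0.02, 0.68], 0],
    [1, [0.01, -0.03, 0.69], 0],
    [1, [0.01, -0.02, 0.69], 0],
    [1, [0, -0.01, 0.4], 0],
    [1, [0.01, -0.01, 0.4], 0],
    [1, [0, -0.01, 0.4], 0],
    [1, [0, -0.01, 0.4], 0],
    [1, [0.01, -0.01, 0.4], 0],
    [1, [0, 0, 0], 0],
  ],
)

```text
clock: 43.7
tool_pos: [0.5493, -0.1819, 0.0291]
orientation: [0.493, 0.87, 0.009, 0.01]
ft_force: [0.2, 0.4, -1.6]
finger_gap: 0.0127
```

```bash
python3 st.py; python3 - <<'E'
from stir import *
p,M=cur()
rows(p,M,[([.5509,-.1823,.0225],0,3)],1)
E
```

```text
43.7 j [-0.556  0.077 -0.302  1.173  0.019 -1.095] p [ 0.5493 -0.1819  0.0291] r 0.5787 az -0.32
x [-0.514  0.858 -0.009] y [0.857 0.514 0.025] z [ 0.026  0.006 -1.   ] tilt 0.027 F [ 0.2  0.4 -1.6] gap 0.0127
[[1,[-0.01,0.01,0.09],0.0],[1,[-0.02,0.02,0.09],0.0],[1,[-0.01,0.01,0.09],0.0]]
max 0.09 end [ 0.5509 -0.1822  0.0224] y [0.857 0.514 0.025] z [ 0.026  0.006 -1.   ]
```

Emit:
apply_moves(
  series=[
    [1, [-0.01, 0.01, 0.09], 0],
    [1, [-0.02, 0.02, 0.09], 0],
    [1, [-0.01, 0.01, 0.09], 0],
    [1, [0, 0, 0], 0],
  ],
)

```text
clock: 44.1
tool_pos: [0.5519, -0.1827, 0.024]
orientation: [0.493, 0.87, 0.009, 0.011]
ft_force: [-0.2, -0.0, -0.2]
finger_gap: 0.0126
```

```bash
python3 st.py
```

```text
44.1 j [-0.555  0.086 -0.302  1.161  0.019 -1.094] p [ 0.5519 -0.1827  0.024 ] r 0.5813 az -0.32
x [-0.514  0.858 -0.011] y [0.857 0.514 0.026] z [ 0.028  0.004 -1.   ] tilt 0.029 F [-0.2 -0.  -0.2] gap 0.0126
```

Emit:
apply_moves(
  series=[
    [1, [0, 0, 0.06], 0],
    [1, [0, 0, 0.04], 0],
    [0.6, [0, 0, 0], 0],
    [0.3, [0, 0, 0], 0],
    [0, [0, 0, 0], 0],
    [-0.5, [0, 0, 0], 0],
    [-1, [0, 0, 0], 0],
    [-1, [0, 0, 0], 0],
    [-1, [0, 0, 0], 0],
    [-1, [0, 0, 0], 0],
  ],
)

```text
clock: 45.1
tool_pos: [0.5519, -0.1827, 0.0217]
orientation: [0.493, 0.87, 0.009, 0.011]
ft_force: [0.5, -0.4, -0.4]
finger_gap: 0.0854
```

```bash
python3 st.py
```

```text
45.1 j [-0.554  0.089 -0.304  1.157  0.019 -1.094] p [ 0.5519 -0.1827  0.0217] r 0.5814 az -0.32
x [-0.514  0.858 -0.011] y [0.857 0.514 0.026] z [ 0.028  0.004 -1.   ] tilt 0.029 F [ 0.5 -0.4 -0.4] gap 0.0854
```

Open. Retract straight up, then swing clear so I can see.

Emit:
apply_moves(
  series=[
    [-1, [0, 0, -0.5], 0],
    [-1, [0, 0, -1], 0],
    [-1, [0, 0, -1], 0],
    [-1, [0, 0, -1], 0],
    [-1, [0, 0, -1], 0],
    [-1, [0, 0, -1], 0],
    [-1, [0, 0, -1], 0],
    [-1, [0, 0, -1], 0],
    [-1, [0, 0, -1], 0],
  ],
)

```text
clock: 46.0
tool_pos: [0.5458, -0.1836, 0.2363]
orientation: [0.493, 0.87, 0.009, 0.012]
ft_force: [0.2, -1.2, -0.4]
finger_gap: 0.0854
```

Emit:
apply_moves(
  series=[
    [-1, [-1, -0.3, 0], 0],
    [-1, [-1, -0.3, 0], 0],
    [-1, [-1, -0.3, 0], 0],
    [-1, [-1, -0.3, 0], 0],
    [-1, [-1, -0.3, 0], 0],
    [-1, [-1, -0.3, 0], 0],
    [-1, [-1, -0.3, 0], 0],
    [-1, [-1, -0.3, 0], 0],
    [-1, [0, 0, 0], 0],
    [-1, [0, 0, 0], 0],
  ],
)

```text
clock: 47.0
tool_pos: [0.597, -0.3863, 0.235]
orientation: [0.493, 0.87, 0.009, 0.011]
ft_force: [-0.3, -0.4, 0.5]
finger_gap: 0.0858
```

```bash
python3 st.py; python3 - <<'E'
from stir import *
for c in("scene","top"): cv2.imwrite(f"pics/{c}6.png",grab_frame(c))
a=cv2.imread("pics/top6.png");b=cv2.imread("pics/top0.png")
f=lambda m:cv2.resize(m[150:245,175:365],None,fx=4,fy=4,interpolation=cv2.INTER_CUBIC)
cv2.imwrite("pics/cmp.png",np.vstack([f(b),f(a)])[:, :760][0:760] if False else cv2.resize(np.vstack([f(b),f(a)]),(600,600)))
for l in("stick","stick_tip","rest","rest_tip_end"):
  for c in("top","scene"): print(l,c,[(np.round(d["at"],4).tolist(),round(d["confidence"],2)) for d in mark_of(l,c)])
E
```

```text
47.0 j [-0.767  0.438  0.493  1.608  0.023 -1.306] p [ 0.597  -0.3863  0.235 ] r 0.7111 az -0.574
x [-0.513  0.858 -0.01 ] y [0.858 0.513 0.027] z [ 0.028  0.005 -1.   ] tilt 0.029 F [-0.3 -0.4  0.5] gap 0.0858
stick top [([0.5533, -0.1842, 0.036], 0.5), ([0.5035, 0.1391, -0.0021], 0.25)]
stick scene [([0.5539, -0.1865, 0.0341], 0.55), ([0.5366, 0.105, 0.0605], 0.26)]
stick_tip top [([0.4356, -0.2517, 0.0358], 0.65)]
stick_tip scene [([0.4394, -0.2546, 0.0349], 0.45)]
rest top [([0.5546, -0.1773, 0.0006], 0.75), ([0.6995, 0.3431, 0.0023], 0.75), ([0.5374, 0.1109, 0.0595], 0.56)]
rest scene [([0.5547, -0.1762, 0.0022], 0.8)]
rest_tip_end top [([0.4358, -0.2498, 0.0352], 0.64)]
rest_tip_end scene [([0.4348, -0.2477, 0.0336], 0.88)]
```

View pics/cmp.png

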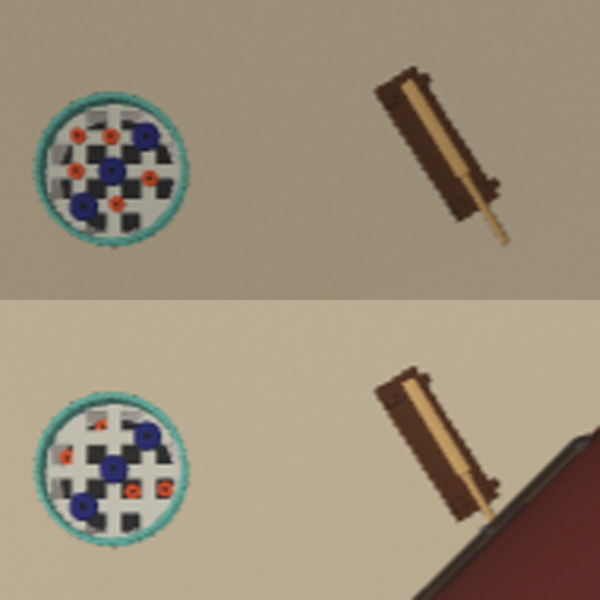

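View pics/scene6.png

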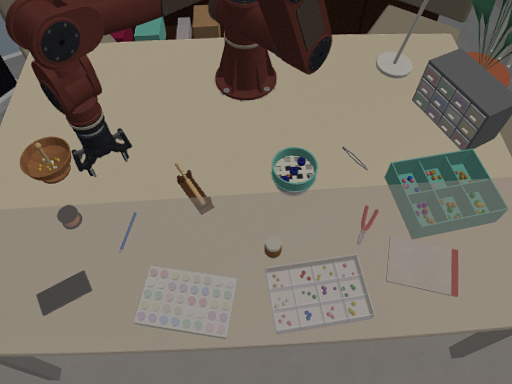

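```bash
python3 - <<'E'
from stir import *
for n in("scene0","scene6"):
    m=cv2.imread(f"pics/{n}.png");h=cv2.cvtColor(m,cv2.COLOR_BGR2HSV)
    d=m[150:205,262:328].astype(int);red=d[...,2]-d[...,1]
    print(n,"reddish px below wall",[(int(x)+262,int(y)+150,int(red[y,x])) for y,x in zip(*np.where(red>25)) if y>33][:20])
a=cv2.resize(cv2.imread("pics/scene6.png")[170:205,262:328],None,fx=10,fy=8,interpolation=cv2.INTER_CUBIC)
hs=cv2.cvtColor(a,cv2.COLOR_BGR2HSV);hs[...,1]=np.clip(hs[...,1].astype(int)*2,0,255);hs[...,2]=np.clip(hs[...,2]*1.5,0,255)
b=cv2.resize(cv2.imread("pics/top6.png")[172:238,178:244],None,fx=8,fy=8,interpolation=cv2.INTER_CUBIC)
cv2.imwrite("pics/p1.png",cv2.cvtColor(hs,cv2.COLOR_HSV2BGR));cv2.imwrite("pics/p2.png",b)
E
```

```text
scene0 reddish px below wall []
scene6 reddish px below wall []
```

View pics/p1.png

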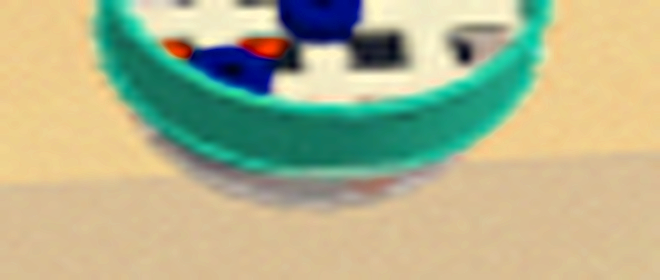

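View pics/p2.png

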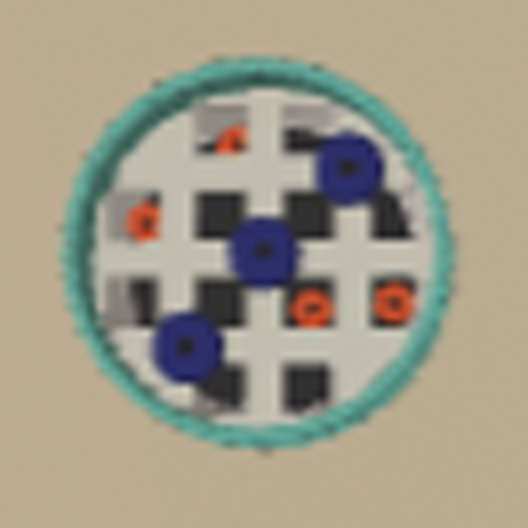

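```bash
python3 - <<'E'
from station import *
print(get_state()["clock"]);print(close_job())
E
```

```text
47.5
the job is handed in; nothing more can be done
None
```

The stirring is done and I handed the job in at 47.5 s. It reports no verdict.

**Method:** the moves only shift and spin the tool, so I tilted it by pushing past the arm's outer reach. With the stick about 53° tip-down, I pushed each small bead into an opening. I then levelled the tool at the inner reach limit and laid the stick back.

**Last checks:**
- **Plate:** the top view shows only the three blue beads on it, and the sieve and stick look where they were.
- **Stick:** the networks put its tip about 2 mm (top camera) and 8 mm (scene camera) from the rest's tip end.
- **Other objects:** in the last scene picture the jar, pen, tweezers and pliers look unmoved. I judged this by eye only.
- **Forces:** the most I read while stirring was about 5 N, once, when the tip touched the plate on a descent. Forces between readings were not recorded.

**Not fully confirmed:** I could see only four of the five orange beads in the pan. Two went through the same opening, so the fifth is probably under a web or stacked beneath the other. It is not on the plate, and I saw none on the table. The bead network was little help at the end. It found one bead in the pan, and its other reports were weak or not beads.

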